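# Cure a bonded glass block: load, shut, count four clicks, start

### The arm

A 6-joint arm with a two-finger parallel gripper is mounted at the origin on the work surface. World frame = base frame: x ahead of the robot, y to its left, z up, the work surface at z = 0. Lengths are in m, angles in rad, forces in N, time in s.
With the tool pointing down it reaches from about 0.375 to 0.9 m from the base axis. Payload 3.1 kg.
Tool frame: the origin (TCP) lies on the centre line of the jaws, within the pads' length; the fingertips stand 25 mm ahead of it and the grasp point (between the pads) lies 6 mm ahead of it; x points along the fingers, y is the direction in which the jaws open and shut, and the axes are right-handed (so a half turn about x gives the same grasp; the last joint's range is limited). The gripper opens to 87 mm and grips with 3 to 60 N. Pads are 19 mm wide; open, the fingers measure 117 mm over their backs; the gripper's body (75 mm by 190 mm) begins 51 mm behind the grasp point.
Start: joints at [-1.514, 0.527, 1.433, -0, 1.181, -0.178], TCP at [0.145, -0.608, 0.248] pointing down, gripper open.
Joint ranges: [-3.08, 3.08], [-0.75, 2.2], [0.22, 2.44], [-1.43, 4.57], [0, 2.65], [-2.85, 2.85]. Speed limits (rad/s): [2.79, 2.79, 3.14, 3.14, 3.14, 3.14].

### API

Orientations are given as a unit quaternion [x, y, z, w].
In Python, from rig import robot gives the robot as it stands. The module is installed in compiled form; this text tells all that it offers.
- The arm moves only by the tool move_arm, never from a script. Its argument "commands" is a list of rows, each a list of 5 numbers: the gripper's target within -1 to 1 (shut at 1, half-way at 0, fully open at -1), then the shift along the tool's x, y, z in mm, then the turn about the tool's x in degrees. A call has 1 to 8 rows; each row is the pose to reach, as a shift and turn from the pose commanded when the call began, along the tool's axes at that moment; what a row does not reach only later rows make up. A row lasts 1/12 s, in which the tool goes at most 41.7 mm and 7.16 degrees, less where a joint would pass 70% of its speed; a pose out of reach is approached as far as the arm can. A call with a gripper value outside its range is refused whole. The fingers move at their own pace and stop on an object; "newtons" is the grip in N (left out, the last holds). Time passes only in rows, so rows that repeat a pose let the fingers close. It gives the time, the measured TCP pose, the force and the opening at its end, in the units of the state.
- robot.get_obs(): the state, without advancing time (a new reading comes with each control period).
- robot.camera(name): name is "side" or "top" or "wrist"; returns a dict with "image" (420x560x3 uint8, red, green, blue), "fx", "fy", "cx", "cy" (pixels), "distortion" ([k1, k2, p1, p2, k3] as OpenCV has them; the pictures are not rectified), "xyz" and "rotation" of the camera in the world; the wrist camera has in their place "tool_from_camera" (4x4, takes a point from camera to tool coordinates, whose origin is the TCP and whose axes are the tool frame's). Camera axes: x right, y down, z forward; pixel columns grow to the right and rows downward; lengths in m; the calibration is good to about 2 mm. A picture is of the moment at which its call begins: read the wrist's pose just before it. There is no depth.
- robot.hand_in(): hands the job in, once; it reports no verdict.
Trained networks look in a picture, given as the dict that the camera call returned (one of the last four; its "shot" number tells which), for a name from the list of things; names that differ only in an ending like _2 or _b are one class to them, and where a whole thing is asked for, a point or a joint stands for the part that bears it (a point fixed in the world has none). Each returns a list of dicts, best first, with "p" (0 to 1); they miss things now and then, are a little off and sometimes report something else, mostly with a low value. They report only what shows in the picture. A call takes as long as a camera call. They do not tell look-alikes from the thing itself.
- robot.regions_of(picture, name): "pixels" (420x560 bool, what is visible of it) and "bbox" ([left, top, right, bottom] in pixels, round what is visible of it).
The state is a dict: "time": time; "q": joint angles; "joint_velocities": joint speeds; "joint_torque": joint torques, N m; "position": TCP position; "tool_rot": TCP orientation; "ft_force": force on the tool from outside, world axes, zero at the start; "moment": the same for the moment, N m; "grip_width": finger opening in m.
Only numpy, scipy, OpenCV 4.12 (cv2) and the standard library are available. Lean on these libraries where they do the work, as an engineer would, in place of code of your own. Each camera call takes 0.05 s, during which the arm holds its last target.

### The job

Lay the blue glass block that carries the clear jewel flat, jewel up, fully on the pale pad in the curing unit's open drawer, let go of it, and push the drawer fully shut. The round timer knob is blank, so then turn it anticlockwise all the way back to its end stop, from there turn it clockwise exactly four clicks, and let go. Last, press the green start button right down and back away; leave the other things on the bench where they are.

Things in the scene. Friction and masses are not known exactly. Their poses are not given: they have to be found in the camera images.
- blue_mid (a point): centre (half-way up) of the blue slab-glass block: 44 x 44 x 22 mm high, about 105 g, with a clear domed jewel (22 mm across, 7 mm high) bonded to the middle of its top. Site axes: z up through the jewel, x and y square to the side faces. Stands on the bench at the start, in any of the three block places
- amber_mid (a point): centre of the amber block, 44 x 44 x 22 mm, no jewel; not needed, leave it
- green_mid (a point): centre of the green block, 44 x 44 x 22 mm, no jewel; not needed, leave it
- machine: white curing unit, fixed: 260 x 260 x 182 mm high. Origin: centre of its underside; x points level from its front face (x = -130 mm) to its back, z up; yaw varies. Above the drawer the front face rises to 85 mm, then slopes back as a dark control panel up to x = 9, z = 182 mm. The panel's outward normal is 35 degrees from vertical, (-0.574, 0, 0.819) in the unit's axes
- pad (a point): centre of the 90 x 90 mm cream pad, 1 mm thick or less, on the drawer's inner floor (13 mm above the bench); moves with the drawer; same axes as the unit. The drawer inside is 95 mm (x) by 150 mm (y), its back and side walls rise 31 mm from the pad, its blue front panel 53 mm. As it shuts, the clearance above the pad is 57 mm
- drawer_front (a point): centre of the outer face of the blue drawer front panel (182 mm wide, 58 mm high, 8 to 66 mm above the bench, 12 mm thick; its outer face looks to the unit's -x)
- drawer (a joint): drawer opening in m: 0 fully shut, 0.10 fully open; starts 0.085 to 0.10. Slides along the unit's x axis (shuts towards +x); needs about 2 N; stays where it is left
- selector_top (a point): centre of the top of the blank black round knob: 44 mm across, 30 mm tall, on a 4 mm steel ring on the panel, so its top is 34 mm above the panel face. Its axis is the panel normal. It has 18 even ribs and no pointer, so its setting cannot be seen
- selector (a joint): knob angle in rad: 0 at its anticlockwise end stop, growing clockwise as seen looking onto the panel; far stop at 3.14 (9 clicks). A click every 20 degrees (0.349 rad), with the end stop itself a rest position: let go, it settles into the nearest click. Turning takes about 0.06 N m. Starts at some setting from the second to the fourth click
- start_top (a point): centre of the cap of the green start button, 28 mm across, on the panel right of the knob (125 mm to the unit's -y side); the cap stands 22 mm above the panel face, its axis is the panel normal
- start (a joint): button travel in m: 0 out, 0.006 fully down (about 5 N); springs back
- spray: blue spray bottle, 72 mm across, 199 mm high, origin under its centre; leave it
- jar: white jar, 70 mm across, 70 mm high, origin under its centre; leave it
- pliers: red-handled pliers lying flat, about 150 mm long, 12 mm high, origin underneath near the middle; leave them
- tape: roll of copper foil, 90 mm across, 22 mm high, origin under its centre; leave it
- cutter: glass cutter with a wooden handle and a brass shaft, 160 mm long, lying flat; leave it
There are look-alikes about, which are no part of the job. Of the things that look like the part that bears blue_mid, take the one that is nearest to the robot's base at the start.

How it is judged:
By the outcome, as a careful person would: the job done as asked, in the order asked, and still so for the second after the job is handed in, with the robot touching nothing.
It also fails if it takes over 72 s, if anything falls off the work surface, if the arm or the gripper's body presses on something with over 40 N, if the wrist force passes 120 N, or if a joint passes its speed limit or range.

## Working session

There is one attempt and no reset: what is moved stays moved. The work goes in short steps, Python scripts to look and compute and a tool call to move; the robot and the scene stay as the last step left them, time stands still between calls to the robot, and variables do not carry over. Pictures are saved under pics/ and viewed, and the job is handed in when it is done.

Besides the shell and the picture viewer there is one more tool, called after ">>>" as name(argument=value, ...) on one line, values as JSON. move_arm: Moves the arm, as the interface text tells. Its arguments: {"type":"object","properties":{"commands":{"type":"array","items":{"type":"array","items":{"type":"number"}}},"newtons":{"type":"number"}},"required":["commands"]}

```bash
mkdir -p pics; ls; cat > h.py <<'E'
import numpy as np, cv2, pickle
from rig import robot
def save(c,n,names=()):
    im=cv2.cvtColor(c["image"],cv2.COLOR_RGB2BGR); cv2.imwrite(f"pics/{n}.png",im)
    pickle.dump(c,open(f"pics/{n}.pkl","wb"))
E
python3 - <<'E'
from h import *
o=robot.get_obs(); print({k:np.round(v,3) for k,v in o.items()})
for n in ("side","top","wrist"):
    c=robot.camera(n); save(c,n+"0"); print(n,c["fx"],c["cx"],c["cy"],np.round(c.get("xyz",0),3),np.round(c.get("rotation",c.get("tool_from_camera")),3).tolist(),c["distortion"])
    for t in ("blue_mid","amber_mid","green_mid","machine","pad","drawer_front","selector_top","start_top","spray","jar","pliers","tape","cutter"):
        print(t,[(round(r["p"],2),r["bbox"]) for r in robot.regions_of(c,t)])
E
```

```text
pics
{'time': np.float64(0.0), 'q': array([-1.514,  0.528,  1.434, -0.   ,  1.181, -0.179]), 'joint_velocities': array([ 0.001,  0.001, -0.002,  0.001,  0.001,  0.   ]), 'joint_torque': array([ 1.0000e-03, -4.4004e+01, -1.7659e+01,  6.3000e-02,  5.8000e-02,
       -0.0000e+00]), 'position': array([ 0.145, -0.607,  0.247]), 'tool_rot': array([ 0.702,  0.084, -0.702,  0.082]), 'ft_force': array([-0.04 ,  0.025, -0.028]), 'moment': array([0.013, 0.015, 0.028]), 'grip_width': np.float64(0.087)}
side 446.7239591017709 278.7554075758006 212.9829219774966 [0.357 0.997 0.887] [-0.077, 0.895, -0.438, 0.039] [-0.01107535  0.          0.          0.          0.        ]
blue_mid [(0.81, [296.1, 366.4, 317.2, 390.5]), (0.71, [216.3, 306.7, 240.7, 329.9]), (0.59, [203.7, 261.2, 222.9, 282.4]), (0.56, [280.6, 291.9, 297.6, 310.9])]
amber_mid [(0.84, [256.0, 329.7, 284.3, 353.8]), (0.71, [162.5, 298.6, 197.8, 330.5]), (0.7, [171.8, 286.1, 209.7, 371.1])]
green_mid [(0.65, [258.0, 331.6, 279.5, 353.7]), (0.54, [237.2, 279.4, 255.6, 299.9])]
machine [(0.66, [165.8, 145.6, 311.1, 255.7])]
pad [(0.83, 
[... 1279 characters left out ...]
335.1, 168.6, 343.6, 176.4])]
spray [(0.61, [117.0, 150.8, 158.6, 179.9])]
jar [(0.63, [393.0, 232.4, 425.6, 256.9])]
pliers [(0.84, [173.6, 252.1, 201.5, 305.9]), (0.52, [209.6, 182.9, 223.2, 199.5])]
tape []
cutter [(0.62, [332.9, 164.4, 342.2, 178.9]), (0.56, [381.6, 246.4, 392.2, 300.7])]
wrist 298.1816227639558 279.7498424379674 211.53984024302343 0 [[0.0, -0.261, 0.965, -0.137], [1.0, 0.001, 0.0, -0.001], [-0.001, 0.965, 0.261, -0.071], [0.0, 0.0, 0.0, 1.0]] [0.01654948 0.         0.         0.         0.        ]
blue_mid []
amber_mid []
green_mid []
machine []
pad []
drawer_front []
selector_top []
start_top [(0.17, [0.0, 1.1, 24.4, 13.8])]
spray []
jar []
pliers []
tape []
cutter []
```

View pics/side0.png

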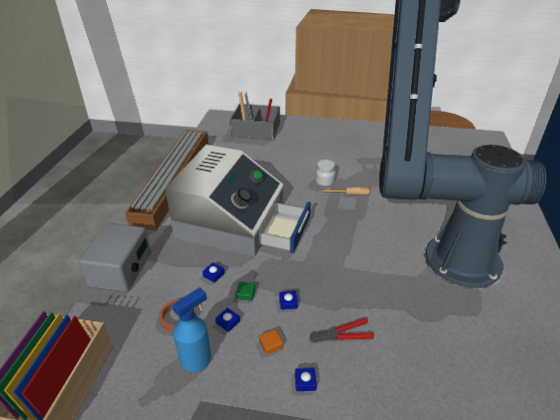

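View pics/top0.png

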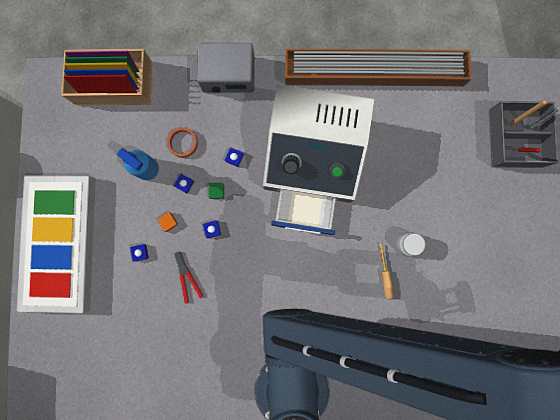

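```bash
python3 - <<'E'
import cv2
a=cv2.imread('pics/top0.png')[130:330,100:300]; cv2.imwrite('pics/topz.png',cv2.resize(a,(600,600),interpolation=2))
a=cv2.imread('pics/top0.png')[75:275,240:440]; cv2.imwrite('pics/topz2.png',cv2.resize(a,(600,600),interpolation=2))
E
```

```text
(no output)
```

View pics/topz.png

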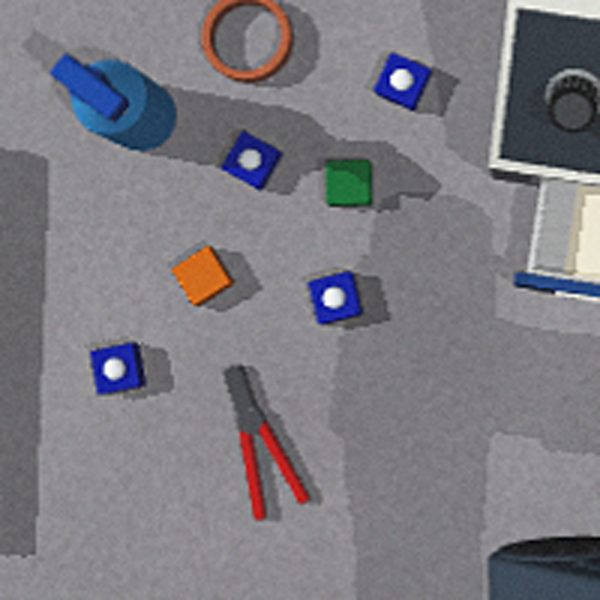

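View pics/topz2.png

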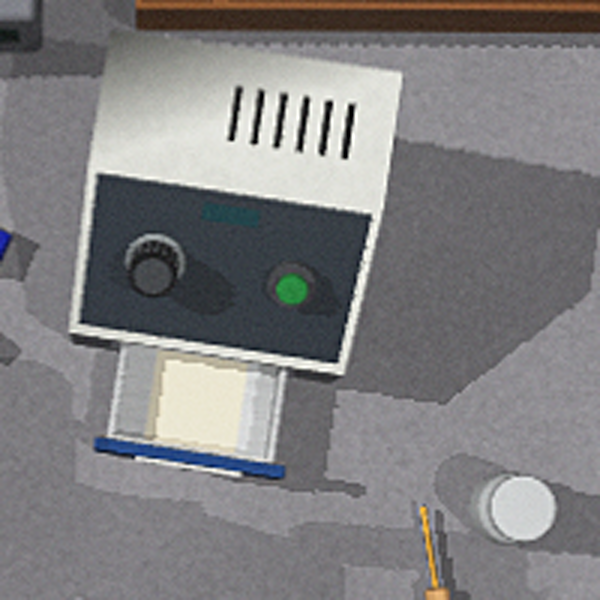

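```bash
cat >> h.py <<'E'
from scipy.spatial.transform import Rotation as R
from scipy.optimize import least_squares
def load(n): return pickle.load(open(f"pics/{n}.pkl","rb"))
def K(c): return np.array([[c["fx"],0,c["cx"]],[0,c["fy"],c["cy"]],[0,0,1.]])
def campose(c,obs=None):
    if "xyz" in c: 
        r=np.array(c["rotation"]); 
        return np.array(c["xyz"]), (R.from_quat(r).as_matrix() if r.size==4 else r)
    T=np.array(c["tool_from_camera"]); Rt=R.from_quat(obs["tool_rot"]).as_matrix()
    return obs["position"]+Rt@T[:3,3], Rt@T[:3,:3]
def proj(c,P,obs=None):
    o,M=campose(c,obs); P=np.atleast_2d(P).astype(float)
    rv,_=cv2.Rodrigues(M.T)
    return cv2.projectPoints(P,rv,-M.T@o,K(c),np.array(c["distortion"]))[0][:,0]
def ray(c,uv,obs=None):
    o,M=campose(c,obs)
    n=cv2.undistortPoints(np.array(uv,float).reshape(-1,1,2),K(c),np.array(c["distortion"]))[:,0]
    return o,(M@np.c_[n,np.ones(len(n))].T).T
def onz(c,uv,z,obs=None):
    o,d=ray(c,uv,obs); z=np.broadcast_to(z,len(d)); return o+d*((z-o[2])/d[:,2])[:,None]
def tri(pairs):  # list of (c,uv,obs)
    f=lambda p: np.concatenate([proj(c,p,o)[0]-uv for c,uv,o in pairs])
    s=least_squares(f,[.5,0,.1]); return s.x,np.abs(s.fun).max()
E
python3 - <<'E'
from h import *
t=load("top0"); s=load("side0")
for c,n in((t,"top"),(s,"side")):
    im=c["image"].astype(int); 
    m=((im[...,2]>110)&(im[...,0]<60)&(im[...,1]<60)).astype(np.uint8)
    m=cv2.morphologyEx(m,cv2.MORPH_CLOSE,np.ones((7,7)))
    k,l,st,ce=cv2.connectedComponentsWithStats(m)
    for i in range(1,k):
        if st[i,4]>60:
            p=onz(c,[ce[i]],.02 if n=="top" else .015)[0]; print(n,st[i],ce[i].round(1),p.round(3),np.hypot(*p[:2]).round(3))
    # jewels: white inside
P=np.array([[130,130,182],[130,-130,182],[-130,130,85],[-130,-130,85]])/1e3
uv=np.array([[276,85.7],[374,99],[263.3,186.7],[355,199.7]])
def T(v,P): 
    c,s_=np.cos(v[2]),np.sin(v[2]); return P@np.array([[c,-s_,0],[s_,c,0],[0,0,1]]).T+[v[0],v[1],0]
f=lambda v:(proj(t,T(v,P))-uv).ravel()
r=least_squares(f,[.7,-.1,0]); print(r.x,r.fun.round(1))
# knob and button tops via intersect
v=r.x
d=(proj(s,T(v,P))).round(1); print(d)
E
```

```text
top [64 70 62  1 62] [94.5 70. ] [0.953 0.617 0.02 ] 1.136
top [225 148  18  18 197] [233.6 156.2] [0.683 0.179 0.02 ] 0.706
top [174 174  18  18 188] [182.8 183. ] [0.601 0.33  0.02 ] 0.686
top [203 221  17  17 206] [211.  228.8] [0.466 0.242 0.02 ] 0.525
top [130 245  16  16 202] [137.9 252.5] [0.394 0.458 0.02 ] 0.604
side [203 263  21  19 222] [211.9 271.4] [0.686 0.178 0.015] 0.709
side [279 291  19  18 289] [288.  299.5] [0.466 0.242 0.015] 0.525
side [179 303  13  17 106] [185.2 311.6] [0.711 0.324 0.015] 0.782
side [227 312  12  18  71] [232.9 318.7] [0.589 0.325 0.015] 0.673
side [295 368  21  23 381] [305.2 379.6] [0.395 0.458 0.015] 0.604
[ 0.69417458 -0.06008758 -0.1373598 ] [ 0.3 -0.  -0.5  0.1  0.  -0.2  0.2  0.1]
[[165.4 189.3]
 [205.6 145. ]
 [254.9 234.4]
 [283.  183.8]]
```

```bash
python3 - <<'E'
from h import *
t=load("top0"); s=load("side0")
v=np.array([0.694,-.060,-.1374])
c,s_=np.cos(v[2]),np.sin(v[2]); M=np.array([[c,-s_,0],[s_,c,0],[0,0,1]]); O=np.array([v[0],v[1],0])
inv=lambda p:(p-O)@M
n=np.array([-.574,0,.819]); p0=np.array([-.130,0,.085])
def onpanel(cm,uv,h):
    o,d=ray(cm,[uv]); o=inv(o); d=d[0]@M
    k=((p0+n*h-o)@n)/(d@n); return o+k*d
for nm,uv,h in(("knob",(290.7,167.7),.034),("btn",(337,171.7),.022)):
    q=onpanel(t,uv,h); w=M@q+O; print(nm,q.round(4),w.round(4),"side px",proj(s,w).round(1))
print("front",inv(onz(t,[(272.3,221.7),(335,230)],.066)).round(4))
print("frontside",inv(onz(s,[(311,204),(294,249)],.066)).round(4))
im=t["image"].astype(int); hsv=cv2.cvtColor(t["image"],cv2.COLOR_RGB2HSV)
sub=im[185:235,265:340]
m=np.zeros(im.shape[:2],np.uint8)
m[185:235,265:340]=(sub[...,0]>190)&(sub[...,0]-sub[...,2]>15)
k,l,st,ce=cv2.connectedComponentsWithStats(m); i=1+np.argmax(st[1:,4]); print(st[i],ce[i])
cn=cv2.findContours((l==i).astype(np.uint8),0,2)[0][0]; b=cv2.boxPoints(cv2.minAreaRect(cn)); print(b.round(1),inv(onz(t,b,.014)).round(4))
def obs():return robot.get_obs()
print(R.from_quat(obs()["tool_rot"]).as_matrix().round(3))
b=cv2.imread('pics/side0.png')[130:270,160:360]; cv2.imwrite('pics/sidez.png',cv2.resize(b,(800,560),interpolation=2))
E
```

```text
knob [-0.0796  0.0607  0.1618] [0.6234 0.0111 0.1618] side px [[245.6 194.6]]
btn [-0.0711 -0.0627  0.1532] [ 0.615  -0.1124  0.1532] side px [[257.8 173.8]]
front [[-0.223   0.0911  0.066 ]
 [-0.2207 -0.0875  0.066 ]]
frontside [[-0.2364 -0.0776  0.066 ]
 [-0.2435  0.1344  0.066 ]]
[291 195  31  31 752] [306.24867021 209.84707447]
[[290.6 221.5]
 [294.7 194. ]
 [321.9 198.1]
 [317.8 225.6]] [[-0.2118  0.0395  0.014 ]
 [-0.1293  0.039   0.014 ]
 [-0.1298 -0.0421  0.014 ]
 [-0.2121 -0.0412  0.014 ]]
[[ 0.     0.233 -0.973]
 [ 0.    -0.973 -0.233]
 [-1.    -0.    -0.   ]]
```

View pics/sidez.png

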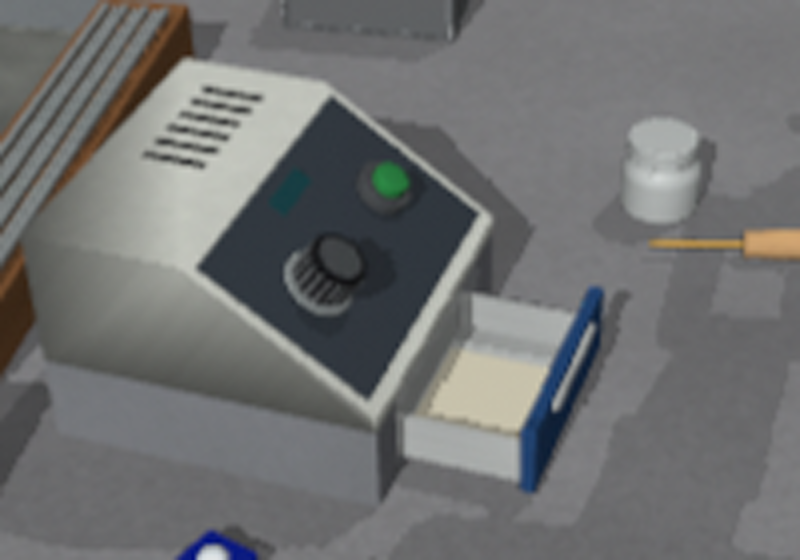

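>>> move_arm(commands=[[-1,-20,-423,-415,-100],[-1,-20,-423,-415,-100],[-1,-20,-423,-415,-100],[-1,-20,-423,-415,-100],[-1,-20,-423,-415,-100],[-1,-20,-423,-415,-100],[-1,-20,-423,-415,-100],[-1,-20,-423,-415,-100]], newtons=25)

```text
time: 2.77
position: [0.3177, -0.3206, 0.2591]
tool_rot: [0.575, 0.411, -0.575, 0.411]
ft_force: [1.2, -0.4, -0.3]
grip_width: 0.0871
```

```bash
cat >> h.py <<'E'
def st():
    o=robot.get_obs(); A=R.from_quat(o["tool_rot"]).as_matrix(); y=np.degrees(np.arctan2(A[1,1],A[0,1]))
    print("t",round(float(o["time"]),2),"pos",o["position"].round(4),"yaw",y.round(2),"q",o["q"].round(2),"F",o["ft_force"].round(1),"M",o["moment"].round(3),"w",round(float(o["grip_width"]),4)); return o,A,y
def go(p,yaw):
    o,A,y=st(); d=A.T@(np.array(p)-o["position"])*1e3; tw=-((yaw-y+180)%360-180)
    print("DELTA",d.round(1),"turn",round(float(tw),1),"rows",round(np.linalg.norm(d)/41.7,1),round(abs(tw)/7.16,1))
E
python3 -c "
from h import *
go([.466-.03,.242,.2],107.3)"
```

```text
t 2.77 pos [ 0.3177 -0.3206  0.2591] yaw -18.94 q [-1.04  0.28  1.84  0.    1.03 -0.71] F [ 1.2 -0.4 -0.3] M [-0.084 -0.108 -0.021] w 0.0871
DELTA [  58.9  -70.7 -570.6] turn -126.2 rows 13.9 17.6
```

```bash
python3 -c "
from h import *
go([.46,.0,.25],60)"
```

```text
t 2.77 pos [ 0.3177 -0.3206  0.2591] yaw -18.94 q [-1.04  0.28  1.84  0.    1.03 -0.71] F [ 1.2 -0.4 -0.3] M [-0.084 -0.108 -0.021] w 0.0871
DELTA [   9.    30.6 -349.4] turn -78.9 rows 8.4 11.0
```

>>> move_arm(commands=[[-1,9,31,-350,-79],[-1,9,31,-350,-79],[-1,9,31,-350,-79],[-1,9,31,-350,-79],[-1,9,31,-350,-79],[-1,9,31,-350,-79],[-1,9,31,-350,-79],[-1,9,31,-350,-79]])

```text
time: 3.43
position: [0.4548, -0.0166, 0.2506]
tool_rot: [0.308, 0.636, -0.308, 0.637]
ft_force: [0.6, -0.7, 0.0]
grip_width: 0.0873
```

```bash
python3 -c "
from h import *
go([.45,.22,.2],107.3)"
```

```text
t 3.43 pos [ 0.4548 -0.0166  0.2506] yaw 38.4 q [-0.28  0.3   1.84 -0.    1.01 -0.95] F [ 0.6 -0.7  0. ] M [-0.021 -0.164 -0.031] w 0.0873
DELTA [  50.5  143.1 -188.4] turn -68.9 rows 5.8 9.6
```

>>> move_arm(commands=[[-1,50,143,-188,-69],[-1,50,143,-188,-69],[-1,50,143,-188,-69],[-1,50,143,-188,-69],[-1,50,143,-188,-69],[-1,50,143,-188,-69],[-1,50,143,-188,-69],[-1,50,143,-188,-69]])

```text
time: 4.1
position: [0.4504, 0.2199, 0.1998]
tool_rot: [-0.037, 0.706, 0.037, 0.706]
ft_force: [0.1, -0.0, -0.3]
grip_width: 0.0872
```

>>> move_arm(commands=[[-1,0,0,0,-11],[-1,0,0,0,-11],[-1,0,0,0,-11]])

```text
time: 4.35
position: [0.4511, 0.2179, 0.2003]
tool_rot: [-0.101, 0.7, 0.101, 0.7]
ft_force: [0.1, 0.8, -0.7]
grip_width: 0.0871
```

```bash
python3 - <<'E'
from h import *
o,A,y=st(); c=robot.camera("wrist"); save(c,"w1"); pickle.dump(o,open("pics/w1o.pkl","wb"))
im=c["image"].astype(int)
m=((im[...,2]>90)&(im[...,0]<70)&(im[...,1]<70)).astype(np.uint8)
m=cv2.morphologyEx(m,cv2.MORPH_OPEN,np.ones((3,3)))
k,l,s,ce=cv2.connectedComponentsWithStats(m)
for i in range(1,k):
    if s[i,4]>300: print(s[i],ce[i],onz(c,[ce[i]],.015,o).round(4))
E
```

```text
t 4.35 pos [0.4511 0.2179 0.2003] yaw 106.43 q [ 0.23  0.43  1.79 -0.    0.92 -1.63] F [ 0.1  0.8 -0.7] M [ 0.145 -0.139 -0.026] w 0.0871
[ 478  188   49   42 1190] [500.85882353 207.9302521 ] [[0.3921 0.4565 0.015 ]]
[ 275  195   40   41 1180] [294.12372881 213.76016949] [[0.4634 0.2395 0.015 ]]
```

View pics/w1.png

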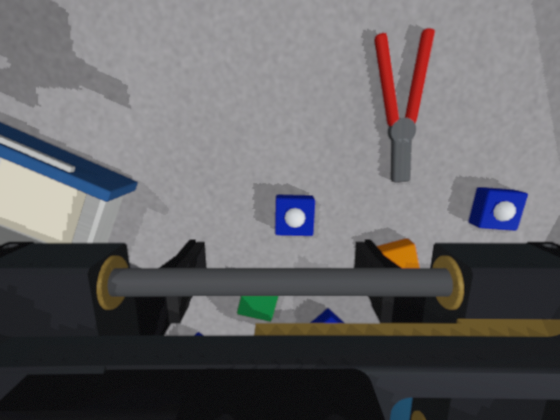

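```bash
python3 - <<'E'
from h import *
c=load("w1"); o=pickle.load(open("pics/w1o.pkl","rb"))
im=c["image"].astype(int)
m=((im[...,2]>im[...,0]+45)).astype(np.uint8); w=np.zeros_like(m); w[185:245,265:325]=m[185:245,265:325]
w=cv2.morphologyEx(w,cv2.MORPH_CLOSE,np.ones((21,21)))
print(w.sum())
C=np.array([[a,b,z] for a in(-.022,.022) for b in(-.022,.022) for z in(0,.022)])
def mask(v):
    r=R.from_euler('z',v[2]).as_matrix(); h=cv2.convexHull(proj(c,C@r.T+[v[0],v[1],0],o).astype(np.float32))
    S=8; g=np.zeros((60*S,60*S),np.uint8); cv2.fillPoly(g,[np.round((h-[265,185]+.5)*S).astype(int)],1)
    return cv2.resize(g.astype(np.float32),(60,60),interpolation=cv2.INTER_AREA)
t=w[185:245,265:325]
from scipy.optimize import minimize
f=lambda v:np.abs(mask([v[0],v[1],v[2]])-t).sum()
best=min((minimize(f,[.464,.24,a],method="Nelder-Mead",options=dict(initial_simplex=[[.464,.24,a],[.469,.24,a],[.464,.245,a],[.464,.24,a+.1]])) for a in np.radians([10,17,24])),key=lambda r:r.fun)
print(best.x,np.degrees(best.x[2]),best.fun)
E
```

```text
1594
[0.46584679 0.24026703 0.25620217] 14.679303300669448 114.140625
```

```bash
python3 -c "
from h import *
go([.4655,.241,.031],105)"
```

```text
t 4.4 pos [0.4511 0.2177 0.2004] yaw 106.26 q [ 0.23  0.43  1.79  0.    0.92 -1.63] F [ 0.1 -0.9  0.6] M [ 0.179 -0.13   0.014] w 0.0868
DELTA [169.4  18.3  20.3] turn 1.3 rows 4.1 0.2
```

>>> move_arm(commands=[[-1,0,18,20,1.3],[-1,60,18,20,1.3],[-1,100,18,20,1.3],[-1,140,18,20,1.3],[-1,169,18,20,1.3],[-1,169,18,20,1.3],[-1,169,18,20,1.3]])

```text
time: 4.98
position: [0.4649, 0.2402, 0.029]
tool_rot: [-0.092, 0.702, 0.092, 0.7]
ft_force: [-0.5, 0.4, 0.1]
grip_width: 0.0869
```

```bash
python3 -c "
from h import *
go([.4655,.241,.031],105)"
```

```text
t 4.98 pos [0.4649 0.2402 0.029 ] yaw 104.91 q [ 0.26  0.75  1.83  0.    0.56 -1.57] F [-0.5  0.4  0.1] M [ 0.13  -0.164 -0.005] w 0.0869
DELTA [-2.   0.6  0.8] turn -0.1 rows 0.1 0.0
```

>>> move_arm(commands=[[1,0,0,0,0],[1,0,0,0,0],[1,0,0,0,0],[1,0,0,0,0],[1,0,0,0,0],[1,0,0,0,0],[1,-30,0,0,0],[1,-70,0,0,0]], newtons=20)

```text
time: 5.65
position: [0.4627, 0.2397, 0.0993]
tool_rot: [-0.093, 0.704, 0.092, 0.698]
ft_force: [0.2, 0.5, -0.3]
grip_width: 0.0416
```

```bash
python3 - <<'E'
from h import *
o,A,y=st(); c=robot.camera("wrist"); save(c,"w2")
v=np.array([0.694,-.060,-.1374]); r=R.from_euler('z',v[2]).as_matrix()
print((r@[-.173,0,0]+[v[0],v[1],0]).round(4), (r@[-.215,0,0]+[v[0],v[1],0]).round(4))
go(np.r_[(r@[-.173,0,0]+[v[0],v[1],0])[:2],.17],82.1)
E
```

```text
t 5.65 pos [0.4627 0.2397 0.0993] yaw 105.02 q [ 0.26  0.62  1.81  0.    0.72 -1.57] F [ 0.2  0.5 -0.3] M [ 0.068 -0.211  0.057] w 0.0416
[ 0.5226 -0.0363  0.    ] [ 0.481  -0.0306  0.    ]
t 5.7 pos [0.4675 0.2414 0.1076] yaw 105.06 q [ 0.26  0.61  1.8  -0.    0.72 -1.57] F [-0.2 -0.4  4.1] M [ 0.114 -0.156 -0.007] w 0.0372
DELTA [ -62.5 -282.5  -18.4] turn 23.0 rows 7.0 3.2
```

View pics/w2.png

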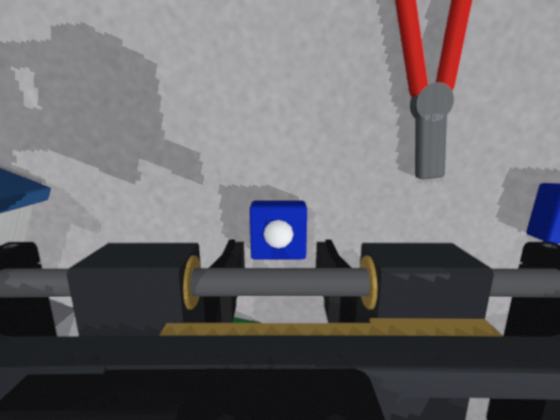

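>>> move_arm(commands=[[-1,0,0,0,0],[-1,0,0,0,0],[-1,0,0,0,0],[-1,0,0,0,0],[-1,0,0,0,0]])

```text
time: 6.12
position: [0.4643, 0.2402, 0.1001]
tool_rot: [-0.093, 0.702, 0.092, 0.7]
ft_force: [-0.6, 0.6, -0.0]
grip_width: 0.0632
```

```bash
python3 - <<'E'
from h import *
o,A,y=st(); c=robot.camera("wrist"); save(c,"w3")
im=c["image"].astype(int)
X0,X1,Y0,Y1=225,335,185,275
m=((im[...,2]>im[...,0]+45)).astype(np.uint8); t=cv2.morphologyEx(m[Y0:Y1,X0:X1].copy(),cv2.MORPH_CLOSE,np.ones((25,25)))
print(t.sum())
C=np.array([[a,b,z] for a in(-.022,.022) for b in(-.022,.022) for z in(0,.022)])
def mask(v):
    r=R.from_euler('z',v[2]).as_matrix(); h=cv2.convexHull(proj(c,C@r.T+[v[0],v[1],0],o).astype(np.float32))
    S=8; g=np.zeros((t.shape[0]*S,t.shape[1]*S),np.uint8); cv2.fillPoly(g,[np.round((h-[X0,Y0]+.5)*S).astype(int)],1)
    return cv2.resize(g.astype(np.float32),t.shape[::-1],interpolation=cv2.INTER_AREA)
from scipy.optimize import minimize
f=lambda v:np.abs(mask(v)-t).sum()
p=onz(c,[(278,232)],.015,o)[0]; print(p)
best=min((minimize(f,[p[0],p[1],a],method="Nelder-Mead",options=dict(initial_simplex=[[p[0],p[1],a],[p[0]+.005,p[1],a],[p[0],p[1]+.005,a],[p[0],p[1],a+.1]])) for a in np.radians([8,14,20])),key=lambda r:r.fun)
print(best.x,np.degrees(best.x[2]),best.fun)
g=(t*255); cv2.imwrite("pics/m.png",np.hstack([g,(mask(best.x)*255).astype(np.uint8)]))
go([*best.x[:2],.03],105)
E
```

```text
t 6.12 pos [0.4643 0.2402 0.1001] yaw 105.03 q [ 0.26  0.62  1.81  0.    0.71 -1.57] F [-0.6  0.6 -0. ] M [ 0.166 -0.065  0.005] w 0.0632
3330
[0.46874503 0.24116366 0.015     ]
[0.4661814  0.24055679 0.27112251] 15.534175390335477 222.765625
t 6.17 pos [0.4644 0.2403 0.1002] yaw 105.03 q [ 0.26  0.62  1.81  0.    0.71 -1.57] F [0.1 0.3 0.2] M [ 0.12  -0.117 -0.027] w 0.0672
DELTA [70.2 -0.2  2. ] turn 0.0 rows 1.7 0.0
```

View pics/w3.png

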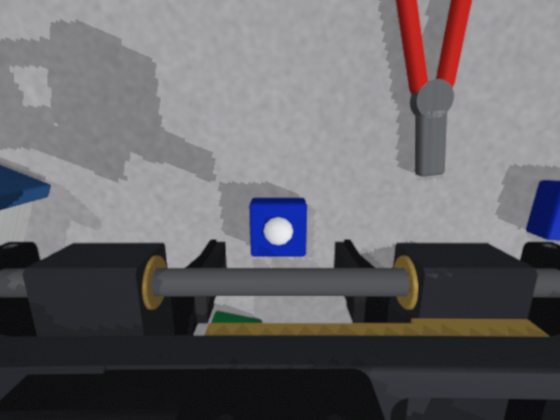

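View pics/m.png

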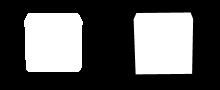

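>>> move_arm(commands=[[-0.5,35,0,2,0],[-0.5,70,0,2,0],[-0.5,70,0,2,0],[1,70,0,2,0],[1,70,0,2,0],[1,70,0,2,0],[1,70,0,2,0],[1,70,0,2,0]], newtons=20)

```text
time: 6.83
position: [0.467, 0.241, 0.0318]
tool_rot: [-0.093, 0.701, 0.093, 0.701]
ft_force: [0.1, 0.4, -0.9]
grip_width: 0.0437
```

>>> move_arm(commands=[[1,0,0,0,0],[1,0,0,0,0],[1,0,0,0,0]])

```text
time: 7.08
position: [0.4671, 0.241, 0.0318]
tool_rot: [-0.093, 0.701, 0.093, 0.701]
ft_force: [-1.5, 0.3, 3.0]
grip_width: 0.0439
```

```bash
python3 -c "
from h import *
go([.5226,-.0363,.15],82.1)"
```

```text
t 7.08 pos [0.4671 0.241  0.0318] yaw 105.04 q [ 0.26  0.75  1.83  0.    0.56 -1.57] F [-1.5  0.3  3. ] M [ 0.058 -0.036 -0.008] w 0.0439
DELTA [-118.2 -282.3  -18.3] turn 22.9 rows 7.4 3.2
```

>>> move_arm(commands=[[1,-40,0,0,0],[1,-80,-10,0,0],[1,-118,-30,-2,4],[1,-118,-70,-4,8],[1,-118,-110,-7,12],[1,-118,-150,-10,16],[1,-118,-190,-13,20],[1,-118,-230,-15,23]])

```text
time: 7.75
position: [0.5118, 0.0133, 0.1494]
tool_rot: [0.05, 0.705, -0.05, 0.705]
ft_force: [1.0, -0.1, -0.2]
grip_width: 0.044
```

```bash
python3 - <<'E'
from h import *
go([.5226,-.0363,.15],82.1)
E
```

```text
t 7.75 pos [0.5118 0.0133 0.1494] yaw 81.87 q [-0.19  0.53  1.81  0.    0.81 -1.62] F [ 1.  -0.1 -0.2] M [ 0.094 -0.175 -0.005] w 0.044
DELTA [ -0.6 -47.6  17.7] turn -0.2 rows 1.2 0.0
```

>>> move_arm(commands=[[1,0,-37,14,0],[1,0,-46,17,0],[1,0,-46,17,0],[1,0,-46,17,0]])

```text
time: 8.08
position: [0.5219, -0.0328, 0.149]
tool_rot: [0.05, 0.706, -0.049, 0.705]
ft_force: [-0.9, -0.0, -1.1]
grip_width: 0.0437
```

```bash
python3 - <<'E'
from h import *
go([.5226,-.0363,.05],82.1)
o=robot.get_obs()
c=robot.camera("wrist"); save(c,"w4"); c2=robot.camera("side"); save(c2,"s4"); 
b=c2["image"][110:250,210:410]; cv2.imwrite("pics/s4z.png",cv2.cvtColor(cv2.resize(b,(800,560),interpolation=2),4))
v=np.array([0.694,-.060,-.1374]); r=R.from_euler('z',v[2]).as_matrix()
inv=lambda p:(p-[v[0],v[1],0])@r
print(inv(onz(c,[(150,150),(200,170)],.066,o)))
E
```

```text
t 8.08 pos [ 0.5219 -0.0328  0.149 ] yaw 81.94 q [-0.28  0.54  1.78  0.    0.83 -1.71] F [-0.9 -0.  -1.1] M [ 0.058 -0.093  0.037] w 0.0437
DELTA [99.  -3.5  1.3] turn -0.2 rows 2.4 0.0
[[-0.23324206 -0.08902484  0.066     ]
 [-0.21884973 -0.05418882  0.066     ]]
```

View pics/w4.png

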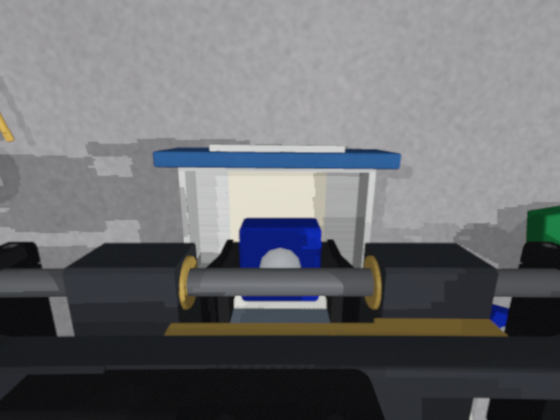

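View pics/s4z.png

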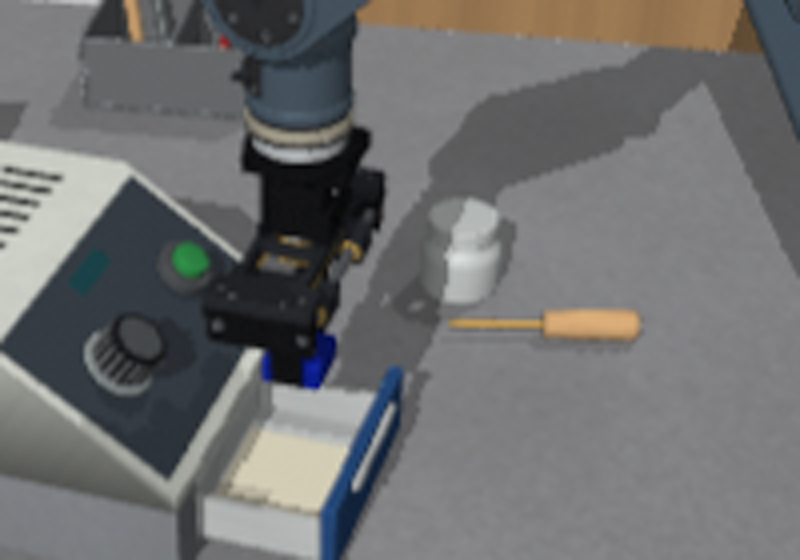

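```bash
python3 - <<'E'
from h import *
c=load("w4"); o=robot.get_obs()
v=np.array([0.694,-.060,-.1374]); r=R.from_euler('z',v[2]).as_matrix()
inv=lambda p:(p-[v[0],v[1],0])@r
print("front top",inv(onz(c,[(157,152),(396,155),(280,151.5),(280,166)],.066,o)).round(4))
print("pad",inv(onz(c,[(228,175),(327,175),(231,205),(324,205)],.014,o)).round(4))
print("tcp",inv(o["position"]))
go(np.r_[(r@[-.173,0,0]+[v[0],v[1],0])[:2],.0475],82.1)
E
```

```text
front top [[-0.2322 -0.0829  0.066 ]
 [-0.2302  0.0899  0.066 ]
 [-0.2327  0.0059  0.066 ]
 [-0.2223  0.0059  0.066 ]]
pad [[-0.2083 -0.0415  0.014 ]
 [-0.2084  0.0489  0.014 ]
 [-0.1801 -0.0399  0.014 ]
 [-0.1802  0.0473  0.014 ]]
tcp [-0.17480346  0.00485778  0.14898852]
t 8.18 pos [ 0.5215 -0.0312  0.149 ] yaw 82.11 q [-0.27  0.54  1.78  0.    0.83 -1.71] F [ 0.2  0.2 -0.6] M [ 0.104 -0.165  0.002] w 0.044
DELTA [101.5  -4.9   2. ] turn 0.0 rows 2.4 0.0
```

>>> move_arm(commands=[[1,0,-3,-2,0],[1,40,-3,-2,0],[1,70,-3,-2,0],[1,85,-3,-2,0],[1,94,-3,-2,0],[1,98,-3,-2,0],[1,98,-3,-2,0]])

```text
time: 8.77
position: [0.52, -0.0348, 0.0509]
tool_rot: [0.049, 0.706, -0.049, 0.705]
ft_force: [-1.1, -0.3, 0.4]
grip_width: 0.0441
```

```bash
python3 - <<'E'
from h import *
v=np.array([0.694,-.060,-.1374]); r=R.from_euler('z',v[2]).as_matrix()
inv=lambda p:(p-[v[0],v[1],0])@r
o,_,_=st();print(inv(o["position"]))
E
```

```text
t 8.77 pos [ 0.52   -0.0348  0.0509] yaw 82.12 q [-0.28  0.71  1.83  0.    0.6  -1.71] F [-1.1 -0.3  0.4] M [ 0.    -0.149 -0.019] w 0.0441
[-0.17582049  0.00116442  0.05085892]
```

Lower in small steps and watch the force.

>>> move_arm(commands=[[1,2,0,0,0],[1,3,0,0,0],[1,4,0,0,0]])

```text
time: 9.02
position: [0.521, -0.0357, 0.0482]
tool_rot: [0.049, 0.705, -0.049, 0.706]
ft_force: [-0.7, 0.1, -0.0]
grip_width: 0.044
```

>>> move_arm(commands=[[1,1,0,0,0],[1,1,0,0,0]])

```text
time: 9.18
position: [0.5205, -0.0357, 0.0467]
tool_rot: [0.049, 0.705, -0.049, 0.706]
ft_force: [-0.5, -1.2, -1.6]
grip_width: 0.044
```

>>> move_arm(commands=[[1,1,0,0,0],[-0.5,1,0,0,0],[-0.5,1,0,0,0],[-0.5,1,0,0,0],[-0.5,1,0,0,0],[-0.5,-10,0,0,0],[-0.5,-50,0,0,0],[-0.5,-90,0,0,0]])

```text
time: 9.85
position: [0.5187, -0.0352, 0.1362]
tool_rot: [0.05, 0.707, -0.049, 0.703]
ft_force: [0.8, -1.4, 0.4]
grip_width: 0.065
```

```bash
python3 - <<'E'
from h import *
o,_,_=st(); c=robot.camera("wrist"); save(c,"w5"); c=robot.camera("top"); save(c,"t5")
a=cv2.imread('pics/t5.png')[145:245,260:360]; cv2.imwrite('pics/t5z.png',cv2.resize(a,(600,600),interpolation=2))
E
```

```text
t 9.85 pos [ 0.5187 -0.0352  0.1362] yaw 82.03 q [-0.28  0.56  1.79 -0.    0.8  -1.71] F [ 0.8 -1.4  0.4] M [ 0.033 -0.174 -0.057] w 0.065
```

View pics/w5.png

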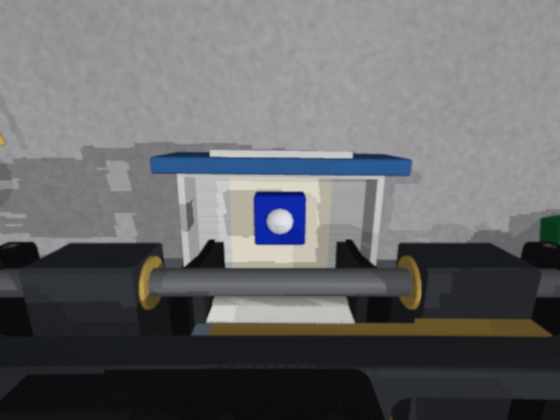

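>>> move_arm(commands=[[1,0,0,-40,0],[1,0,0,-80,0],[1,0,0,-105,0],[1,40,0,-105,0],[1,66,0,-105,0],[1,66,0,-105,0],[1,66,0,-105,0]])

```text
time: 10.53
position: [0.4155, -0.0209, 0.0697]
tool_rot: [0.049, 0.707, -0.049, 0.704]
ft_force: [0.6, -0.8, 0.2]
grip_width: 0.0263
```

```bash
python3 - <<'E'
from h import *
v=np.array([0.694,-.060,-.1374]); r=R.from_euler('z',v[2]).as_matrix()
inv=lambda p:(p-[v[0],v[1],0])@r
o,_,_=st();print(inv(o["position"]))
c=robot.camera("side"); save(c,"s6")
b=c["image"][110:250,210:410]; cv2.imwrite("pics/s6z.png",cv2.cvtColor(cv2.resize(b,(800,560),interpolation=2),4))
E
```

```text
t 10.53 pos [ 0.4155 -0.0209  0.0697] yaw 82.03 q [-0.32  0.62  2.09  0.    0.44 -1.75] F [ 0.6 -0.8  0.2] M [ 0.05  -0.131 -0.01 ] w 0.0263
[-0.28120151  0.00061813  0.06972095]
```

View pics/s6z.png

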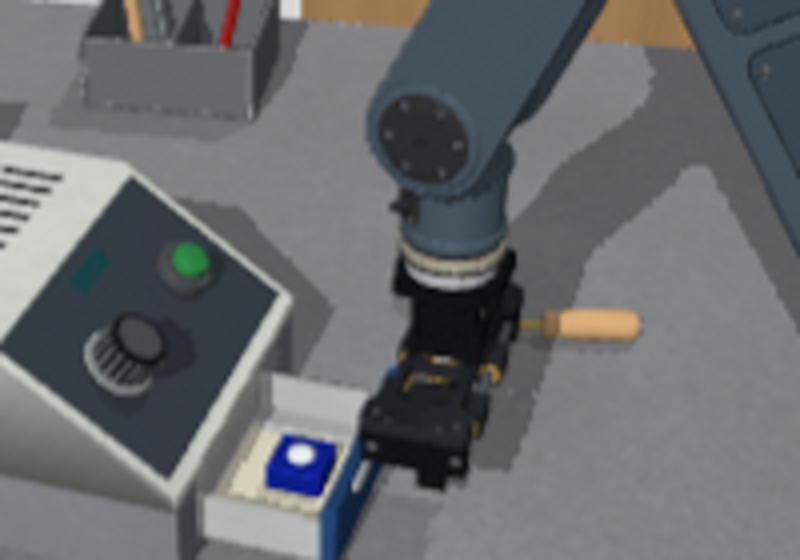

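>>> move_arm(commands=[[1,0,0,15,0],[1,0,0,24,0],[1,0,0,33,0],[1,0,0,43,0],[1,0,0,55,0],[1,0,0,68,0],[1,0,0,80,0],[1,0,0,90,0]])

```text
time: 11.25
position: [0.506, -0.0336, 0.0707]
tool_rot: [0.049, 0.706, -0.049, 0.705]
ft_force: [-1.5, -2.1, 1.1]
grip_width: 0.0003
```

>>> move_arm(commands=[[1,0,0,8,0],[1,0,0,15,0],[1,0,0,22,0],[1,0,0,22,0]])

```text
time: 11.58
position: [0.5295, -0.0371, 0.0706]
tool_rot: [0.049, 0.704, -0.049, 0.707]
ft_force: [0.6, 0.7, -0.6]
grip_width: 0.0005
```

```bash
python3 - <<'E'
from h import *
v=np.array([0.694,-.060,-.1374]); r=R.from_euler('z',v[2]).as_matrix()
inv=lambda p:(p-[v[0],v[1],0])@r
o,_,_=st();print(inv(o["position"]))
c=robot.camera("side"); save(c,"s7")
b=c["image"][110:250,210:410]; cv2.imwrite("pics/s7z.png",cv2.cvtColor(cv2.resize(b,(800,560),interpolation=2),4))
E
```

```text
t 11.58 pos [ 0.5295 -0.0371  0.0706] yaw 82.03 q [-0.28  0.68  1.81  0.    0.65 -1.71] F [ 0.6  0.7 -0.6] M [ 0.075 -0.169  0.046] w 0.0005
[-0.16610976  0.000193    0.07061358]
```

View pics/s7z.png

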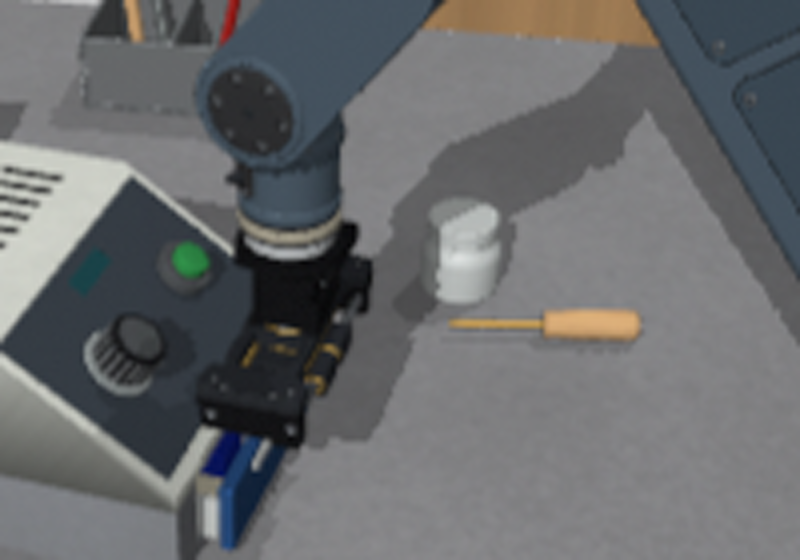

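>>> move_arm(commands=[[1,0,0,6,0],[1,0,0,10,0],[1,0,0,13,0]])

```text
time: 11.88
position: [0.54, -0.0381, 0.0701]
tool_rot: [0.049, 0.706, -0.049, 0.705]
ft_force: [-0.9, 1.0, 0.8]
grip_width: 0.0005
```

>>> move_arm(commands=[[1,0,0,3,0],[1,0,0,5,0],[1,0,0,5,0]])

```text
time: 12.13
position: [0.5454, -0.039, 0.0702]
tool_rot: [0.049, 0.705, -0.049, 0.705]
ft_force: [-0.7, 1.5, -0.7]
grip_width: 0.0009
```

```bash
python3 - <<'E'
from h import *
v=np.array([0.694,-.060,-.1374]); r=R.from_euler('z',v[2]).as_matrix()
inv=lambda p:(p-[v[0],v[1],0])@r
o,_,_=st();print(inv(o["position"]))
c=robot.camera("side"); save(c,"s8")
b=c["image"][110:250,210:410]; cv2.imwrite("pics/s8z.png",cv2.cvtColor(cv2.resize(b,(800,560),interpolation=2),4))
E
```

```text
t 12.13 pos [ 0.5454 -0.039   0.0702] yaw 82.04 q [-0.28  0.69  1.76  0.    0.68 -1.71] F [-0.7  1.5 -0.7] M [0.22  0.046 0.022] w 0.0009
[-0.15009572  0.00041351  0.07015467]
```

View pics/s8z.png

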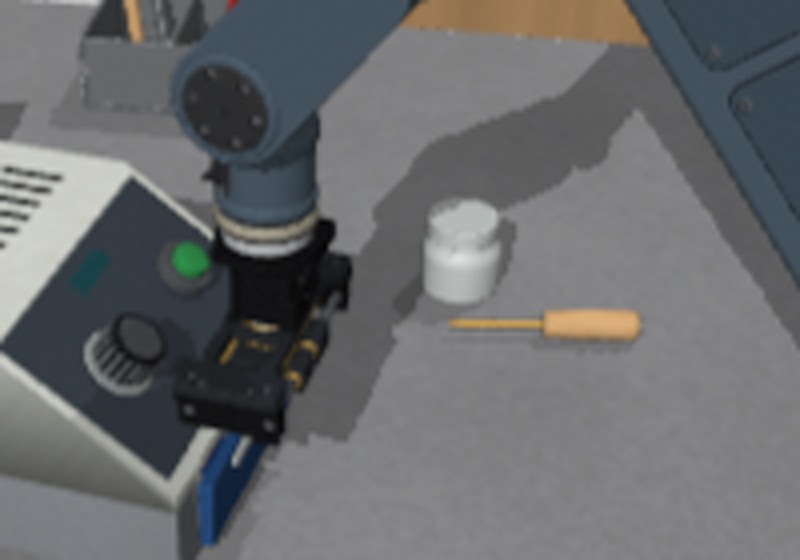

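>>> move_arm(commands=[[1,-6,0,2,0],[1,-6,0,4,0],[1,-6,0,6,0],[1,-6,0,6,0]])

```text
time: 12.52
position: [0.5458, -0.039, 0.0763]
tool_rot: [0.049, 0.71, -0.048, 0.701]
ft_force: [-9.6, -0.3, 6.6]
grip_width: 0.0004
```

>>> move_arm(commands=[[1,0,0,2,0],[1,0,0,4,0],[1,0,0,4,0]])

```text
time: 12.77
position: [0.546, -0.0389, 0.0762]
tool_rot: [0.049, 0.713, -0.048, 0.698]
ft_force: [-15.7, 0.1, 10.9]
grip_width: 0.0006
```

>>> move_arm(commands=[[1,0,0,-10,0],[1,-60,0,-60,0],[1,-100,0,-80,0],[1,-100,0,-80,0]])

```text
time: 13.1
position: [0.4749, -0.0294, 0.177]
tool_rot: [0.049, 0.706, -0.049, 0.705]
ft_force: [1.3, -0.6, 0.8]
grip_width: 0.0002
```

```bash
python3 - <<'E'
from h import *
v=np.array([0.694,-.060,-.1374]); r=R.from_euler('z',v[2]).as_matrix()
inv=lambda p:(p-[v[0],v[1],0])@r
o,_,_=st();print(inv(o["position"]))
c=robot.camera("side"); save(c,"s9")
b=c["image"][110:250,210:410]; cv2.imwrite("pics/s9z.png",cv2.cvtColor(cv2.resize(b,(800,560),interpolation=2),4))
c=robot.camera("wrist"); save(c,"w9"); pickle.dump(o,open("pics/w9o.pkl","wb"))
E
```

```text
t 13.1 pos [ 0.4749 -0.0294  0.177 ] yaw 82.03 q [-0.3   0.44  1.87 -0.    0.83 -1.73] F [ 1.3 -0.6  0.8] M [ 0.015 -0.207  0.025] w 0.0002
[-0.22122429  0.00027154  0.17696731]
```

View pics/s9z.png

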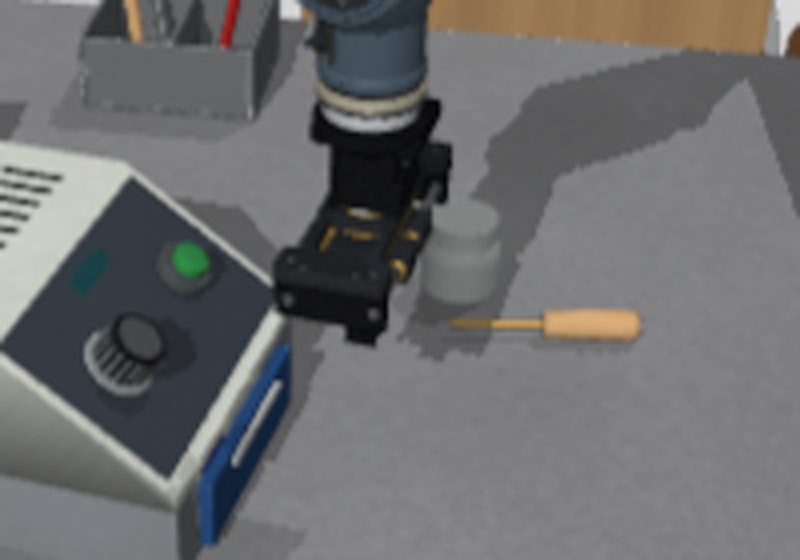

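View pics/w9.png

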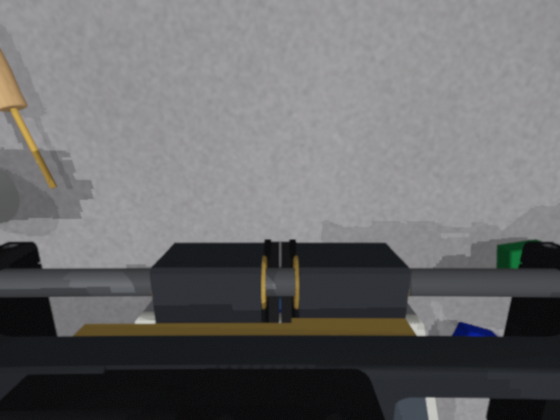

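```bash
python3 - <<'E'
from h import *
v=np.array([0.694,-.060,-.1374]); r=R.from_euler('z',v[2]).as_matrix()
c=load("s9")
for x in(-.142,-.147,-.152):
    P=np.array([[x,y,z] for z in(.066,.008) for y in(.091,-.091)]+[[-.13,.13,.085],[-.13,.13,.0],[-.13,-.13,.085]])
    print(x,((proj(c,P@r.T+[v[0],v[1],0])-[210,110])*4).round(0).tolist())
b=c["image"][180:260,250:300]; cv2.imwrite("pics/s9y.png",cv2.cvtColor(cv2.resize(b,(500,800),interpolation=2),4)[:600])
P=np.array([[-.142,y,z] for z in(.066,.008) for y in(.091,-.091)])
E
```

```text
-0.142 [[216.0, 487.0], [292.0, 345.0], [218.0, 548.0], [292.0, 403.0], [180.0, 498.0], [184.0, 588.0], [292.0, 295.0]]
-0.147 [[222.0, 489.0], [298.0, 346.0], [224.0, 549.0], [298.0, 404.0], [180.0, 498.0], [184.0, 588.0], [292.0, 295.0]]
-0.152 [[229.0, 490.0], [304.0, 347.0], [230.0, 551.0], [303.0, 405.0], [180.0, 498.0], [184.0, 588.0], [292.0, 295.0]]
```

View pics/s9y.png

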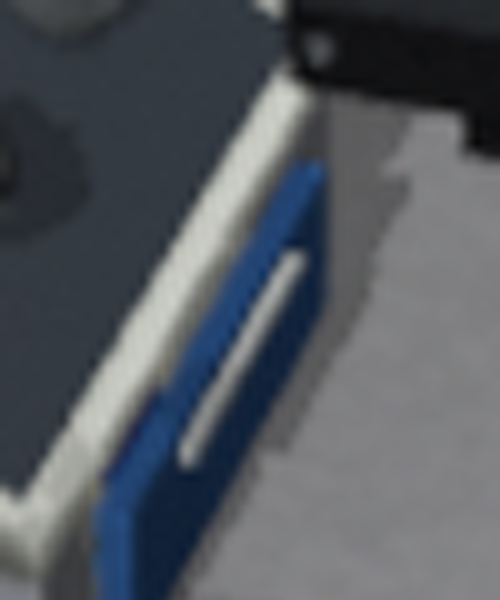

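```bash
cat >> h.py <<'E'
v=np.array([0.694,-.060,-.1374]); rU=R.from_euler('z',v[2]).as_matrix()
inv=lambda p:(np.array(p)-[v[0],v[1],0])@rU
U=lambda p:rU@np.array(p)+[v[0],v[1],0]
E
python3 - <<'E'
from h import *
print(U([-.0735,.0607,.26]),U([-.14,.0607,.24])); go(U([-.14,.0607,.24]),82.1)
E
```

```text
[0.62950667 0.01019508 0.26      ] [0.5636334  0.01930346 0.24      ]
t 13.2 pos [ 0.4755 -0.0293  0.1807] yaw 82.05 q [-0.3   0.43  1.87 -0.    0.83 -1.73] F [ 0.7  0.3 -0.4] M [ 0.066 -0.139 -0.018] w 0.0003
DELTA [-58.8  60.3  81. ] turn -0.0 rows 2.8 0.0
```

>>> move_arm(commands=[[-0.4,-38,10,10,0],[-0.4,-76,30,20,0],[-0.4,-80,60,60,0],[-0.4,-80,60,100,0],[-0.4,-80,60,135,0],[-0.4,-80,60,148,0],[-0.4,-80,60,148,0],[-0.4,-80,60,148,0]])

```text
time: 13.87
position: [0.6312, 0.0094, 0.2555]
tool_rot: [0.049, 0.706, -0.049, 0.705]
ft_force: [0.5, 0.4, -0.4]
grip_width: 0.046
```

```bash
python3 - <<'E'
from h import *
o,A,y=st(); print(inv(o["position"])); c=robot.camera("wrist"); save(c,"w10"); pickle.dump(o,open("pics/w10o.pkl","wb"))
print(proj(c,[U([-.0796,.0607,.1618]),U([-.0711,-.0627,.1532]),U([-.0601,.0607,.134])],o))
E
```

```text
t 13.87 pos [0.6312 0.0094 0.2555] yaw 82.04 q [-0.16  0.53  1.41 -0.    1.21 -1.59] F [ 0.5  0.4 -0.4] M [ 0.058 -0.12  -0.018] w 0.046
[-0.07173585  0.06015494  0.25545745]
[[279.42227671 214.04127835]
 [131.44558919 221.19245586]
 [279.46266583 226.47996386]]
```

View pics/w10.png

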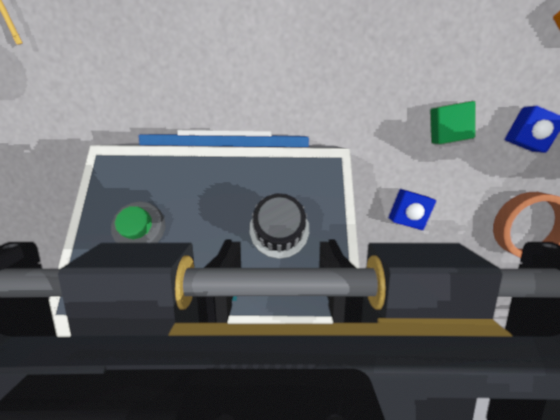

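>>> move_arm(commands=[[-0.4,0,0,0,7],[-0.4,10,0,0,13],[-0.4,40,0,0,13],[-0.4,70,0,0,13],[-0.4,88,0,0,13],[-0.4,88,0,0,13]], newtons=30)

```text
time: 14.42
position: [0.6259, 0.0101, 0.164]
tool_rot: [0.129, 0.699, -0.129, 0.692]
ft_force: [0.3, -0.0, 0.1]
grip_width: 0.0609
```

```bash
python3 - <<'E'
from h import *
o,A,y=st(); print(inv(o["position"])); c=robot.camera("wrist"); save(c,"w11")
c=robot.camera("side"); save(c,"s11")
b=c["image"][130:250,180:340]; cv2.imwrite("pics/s11z.png",cv2.cvtColor(cv2.resize(b,(800,600),interpolation=2),4))
E
```

```text
t 14.42 pos [0.6259 0.0101 0.164 ] yaw 69.02 q [-0.16  0.63  1.5   0.    1.02 -1.37] F [ 0.3 -0.   0.1] M [ 0.049 -0.18   0.015] w 0.0609
[-0.07704607  0.06015336  0.16403274]
```

View pics/w11.png

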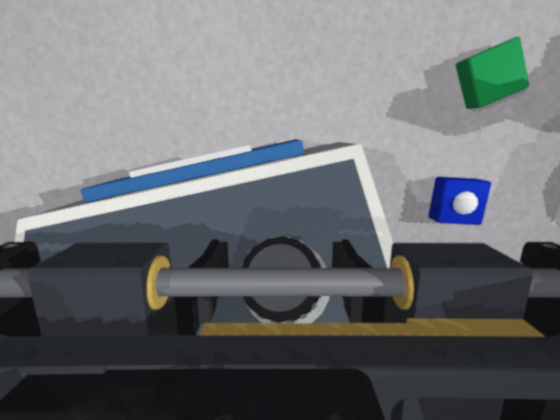

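View pics/s11z.png

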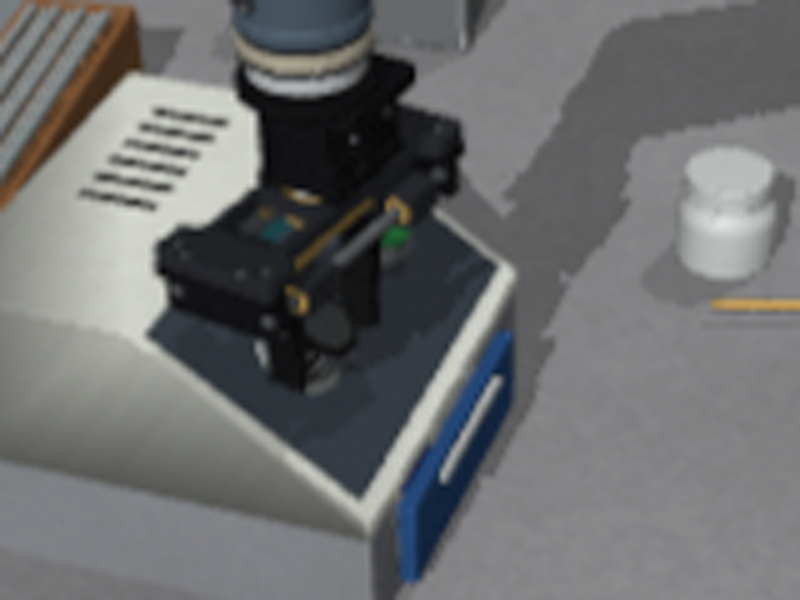

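>>> move_arm(commands=[[-0.4,-3,1,4.4,0],[1,-3,1,4.4,0],[1,-3,1,4.4,0],[1,-3,1,4.4,0],[1,-3,1,4.4,0],[1,-3,1,4.4,0]], newtons=30)

```text
time: 15.02
position: [0.6353, 0.0078, 0.1725]
tool_rot: [0.128, 0.695, -0.129, 0.696]
ft_force: [-1.8, -3.2, 6.4]
grip_width: 0.0444
```

```bash
python3 - <<'E'
from h import *
o,A,y=st(); print(inv(o["position"]))
E
```

```text
t 15.02 pos [0.6353 0.0078 0.1725] yaw 69.08 q [-0.16  0.63  1.47 -0.    1.04 -1.37] F [-1.8 -3.2  6.4] M [-0.566  0.229  0.121] w 0.0444
[-0.06744577  0.05911223  0.17252195]
```

>>> move_arm(commands=[[1,0,0,0,-5],[1,0,0,0,-10],[1,0,0,0,-13]])

```text
time: 15.27
position: [0.636, 0.0079, 0.1719]
tool_rot: [0.048, 0.704, -0.049, 0.706]
ft_force: [0.5, -3.8, 2.5]
grip_width: 0.0432
```

```bash
python3 - <<'E'
from h import *
o,A,y=st(); print(inv(o["position"]))
E
```

```text
t 15.27 pos [0.636  0.0079 0.1719] yaw 82.17 q [-0.16  0.63  1.47 -0.    1.04 -1.6 ] F [ 0.5 -3.8  2.5] M [-1.144 -0.094 -0.526] w 0.0432
[-0.0667625   0.05927259  0.17190408]
```

>>> move_arm(commands=[[1,0,0,0,-5],[1,0,0,0,-10],[1,0,0,0,-13]])

```text
time: 15.52
position: [0.6359, 0.0083, 0.1722]
tool_rot: [-0.032, 0.706, 0.031, 0.707]
ft_force: [-1.0, -0.2, 4.4]
grip_width: 0.0441
```

```bash
python3 - <<'E'
from h import *
o,A,y=st(); print(inv(o["position"])); c=robot.camera("wrist"); save(c,"w12")
E
```

```text
t 15.52 pos [0.6359 0.0083 0.1722] yaw 95.13 q [-0.16  0.63  1.47 -0.    1.04 -1.82] F [-1.  -0.2  4.4] M [-1.263 -0.116 -0.842] w 0.0441
[-0.06693394  0.05973141  0.17216173]
```

View pics/w12.png

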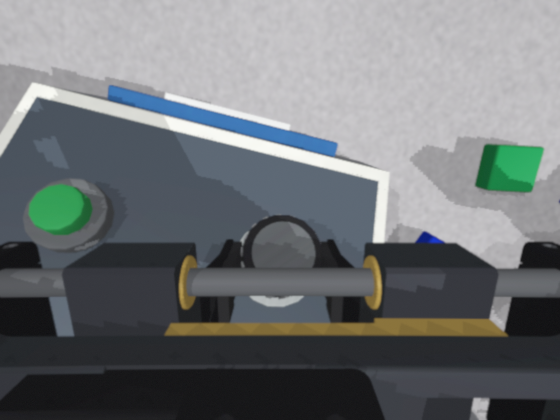

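```bash
python3 - <<'E'
import cv2,numpy as np
a=cv2.imread('pics/w12.png')[200:315,215:345];b=cv2.imread('pics/w11.png')[220:335,220:350];c=cv2.imread('pics/w10.png')[185:260,235:325]
f=lambda x:np.clip(cv2.resize(x,(400,355),interpolation=cv2.INTER_CUBIC).astype(float)*2,0,255)
cv2.imwrite('pics/k.png',np.hstack([f(b),f(a)]))
E
```

```text
[ WARN:0@0.088] global loadsave.cpp:1063 imwrite_ Unsupported depth image for selected encoder is fallbacked to CV_8U.
```

View pics/k.png

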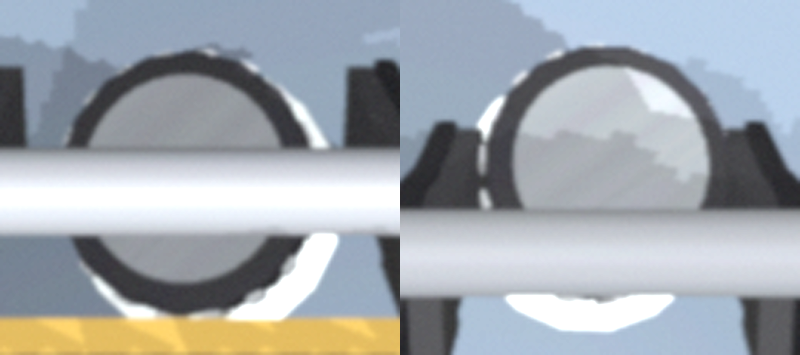

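>>> move_arm(commands=[[-0.3,0,0,0,0],[-0.3,0,0,0,0],[-0.3,0,0,0,7],[-0.3,0,0,0,14],[-0.3,0,0,0,21],[-0.3,0,0,0,28],[-0.3,0,0,0,28]], newtons=10)

```text
time: 16.15
position: [0.6347, 0.0094, 0.1707]
tool_rot: [0.142, 0.693, -0.141, 0.692]
ft_force: [-0.7, -0.1, 0.1]
grip_width: 0.0565
```

```bash
python3 - <<'E'
from h import *
o,A,y=st(); print(inv(o["position"])); c=robot.camera("side"); save(c,"s13")
b=c["image"][180:220,220:270]; cv2.imwrite("pics/s13z.png",cv2.cvtColor(cv2.resize(b,(750,600),interpolation=2),4))
E
```

```text
t 16.15 pos [0.6347 0.0094 0.1707] yaw 66.91 q [-0.16  0.63  1.48  0.    1.04 -1.33] F [-0.7 -0.1  0.1] M [ 0.091 -0.146 -0.006] w 0.0565
[-0.06824585  0.06060721  0.17069584]
```

View pics/s13z.png

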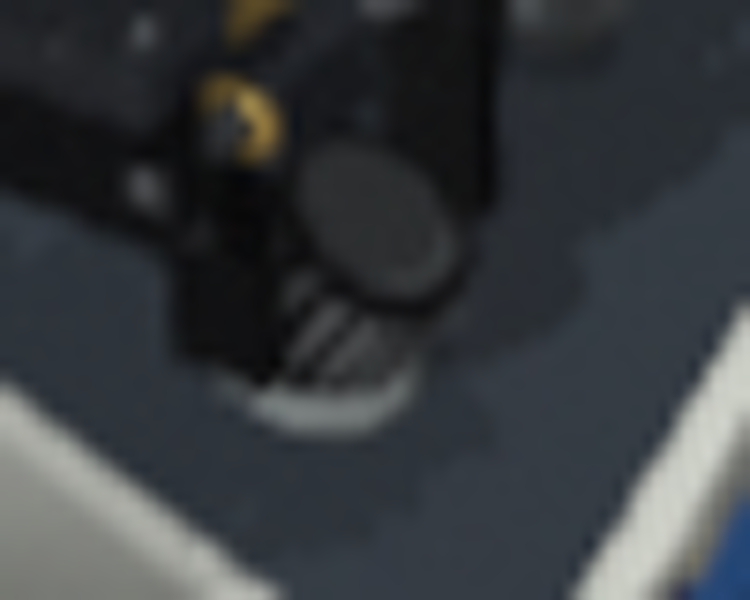

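>>> move_arm(commands=[[-0.3,2,-1,-4,0],[1,2,-1,-4,0],[1,2,-1,-4,0],[1,2,-1,-4,0],[1,2,-1,-4,0]], newtons=10)

```text
time: 16.62
position: [0.6307, 0.0097, 0.169]
tool_rot: [0.141, 0.693, -0.14, 0.693]
ft_force: [-0.6, 0.3, -0.8]
grip_width: 0.0457
```

```bash
cat >> h.py <<'E'
def snap(n):
    c=robot.camera("side"); save(c,n); b=c["image"][180:220,220:270]; cv2.imwrite(f"pics/{n}z.png",np.clip(cv2.cvtColor(cv2.resize(b,(375,300),interpolation=2),4).astype(float)*1.8,0,255).astype(np.uint8))
E
python3 - <<'E'
from h import *
o,A,y=st(); print(inv(o["position"]));snap("a0")
E
```

```text
t 16.62 pos [0.6307 0.0097 0.169 ] yaw 67.08 q [-0.16  0.63  1.49  0.    1.03 -1.33] F [-0.6  0.3 -0.8] M [ 0.197 -0.072  0.041] w 0.0457
[-0.07228328  0.06035131  0.16903678]
```

>>> move_arm(commands=[[1,0,0,0,-5],[1,0,0,0,-7]])

```text
time: 16.83
position: [0.6302, 0.0093, 0.1692]
tool_rot: [0.097, 0.701, -0.097, 0.7]
ft_force: [-1.5, -0.4, -0.1]
grip_width: 0.0444
```

```bash
python3 - <<'E'
from h import *
o,A,y=st(); print(inv(o["position"]));snap("a1")
E
```

```text
t 16.83 pos [0.6302 0.0093 0.1692] yaw 74.24 q [-0.16  0.63  1.49 -0.    1.03 -1.46] F [-1.5 -0.4 -0.1] M [-0.051  0.11  -0.083] w 0.0444
[-0.07265647  0.05993638  0.16922772]
```

>>> move_arm(commands=[[1,0,0,0,-5],[1,0,0,0,-7]])

```text
time: 17.05
position: [0.6302, 0.0089, 0.1692]
tool_rot: [0.054, 0.706, -0.055, 0.704]
ft_force: [-2.4, -2.4, -0.4]
grip_width: 0.0435
```

```bash
python3 - <<'E'
from h import *
o,A,y=st(); print(inv(o["position"]));snap("a2")
E
```

```text
t 17.05 pos [0.6302 0.0089 0.1692] yaw 81.19 q [-0.16  0.63  1.49 -0.    1.03 -1.58] F [-2.4 -2.4 -0.4] M [-0.398  0.212 -0.17 ] w 0.0435
[-0.07263915  0.05953069  0.16920025]
```

>>> move_arm(commands=[[1,0,0,0,-5],[1,0,0,0,-7]])

```text
time: 17.27
position: [0.6302, 0.0085, 0.1693]
tool_rot: [0.011, 0.708, -0.012, 0.706]
ft_force: [-2.8, -2.1, 1.2]
grip_width: 0.0438
```

```bash
python3 - <<'E'
from h import *
o,A,y=st(); print(inv(o["position"]));snap("a3")
E
```

```text
t 17.27 pos [0.6302 0.0085 0.1693] yaw 88.14 q [-0.16  0.63  1.49 -0.    1.03 -1.7 ] F [-2.8 -2.1  1.2] M [-0.84   0.407 -0.287] w 0.0438
[-0.07254126  0.05917111  0.16931975]
```

>>> move_arm(commands=[[1,0,0,0,-5],[1,0,0,0,-7]])

```text
time: 17.48
position: [0.6303, 0.0082, 0.1696]
tool_rot: [-0.032, 0.707, 0.031, 0.706]
ft_force: [-4.2, -4.1, 2.9]
grip_width: 0.0456
```

```bash
python3 - <<'E'
from h import *
o,A,y=st(); print(inv(o["position"]));snap("a4")
ims=[cv2.imread(f"pics/a{i}z.png") for i in range(5)]
cv2.imwrite("pics/ka.png",cv2.resize(np.vstack([np.hstack(ims[:3]),np.hstack(ims[3:]+[ims[0]*0])]),(800,430)))
E
```

```text
t 17.48 pos [0.6303 0.0082 0.1696] yaw 95.11 q [-0.16  0.63  1.49 -0.    1.03 -1.82] F [-4.2 -4.1  2.9] M [-1.026  0.478 -0.288] w 0.0456
[-0.072417    0.05884516  0.16963025]
```

View pics/ka.png

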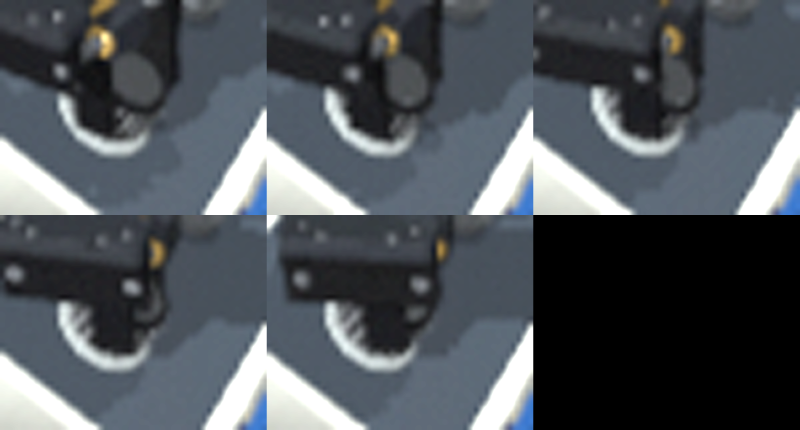

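```bash
python3 - <<'E'
from h import *
L=[]
for i in (1,2,3,4):
    b=load(f"a{i}")["image"][190:212,226:256]; L.append(np.clip(cv2.cvtColor(cv2.resize(b,(400,293),interpolation=2),4).astype(float)*2.2,0,255))
cv2.imwrite("pics/kb.png",np.vstack([np.hstack(L[:2]),np.hstack(L[2:])]).astype(np.uint8))
E
```

```text
(no output)
```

View pics/kb.png

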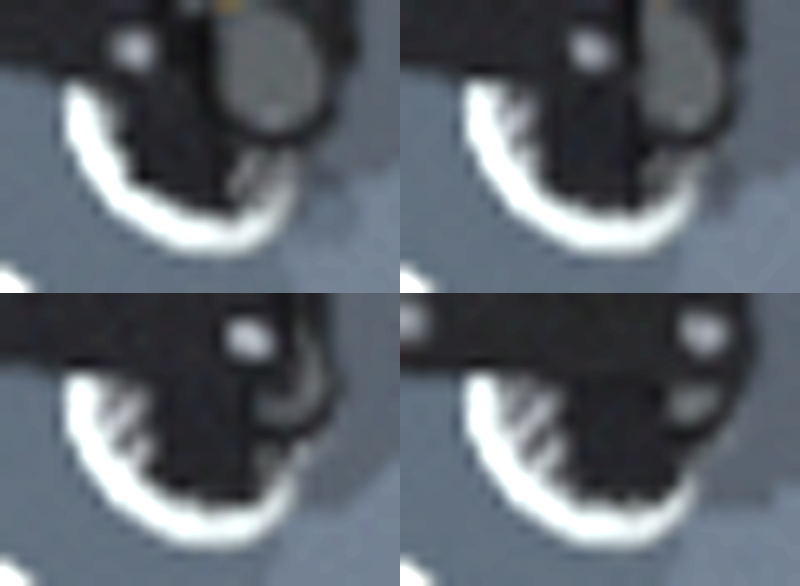

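```bash
cat > rib.py <<'E'
from h import *
n=np.array([-.574,0,.819]); e1=np.array([0,1.,0]); e2=np.cross(n,e1)  # in-plane
def prof(name,base,phis,hs=(.008,.011,.014,.017),rad=.0215):
    c=load(name) if isinstance(name,str) else name; im=cv2.cvtColor(c["image"],cv2.COLOR_RGB2GRAY).astype(np.float32)
    out=[]
    for h in hs:
        P=np.array([U(base+n*h+rad*(np.cos(p)*e1+np.sin(p)*e2)) for p in phis]); uv=proj(c,P).astype(np.float32)
        out.append(cv2.remap(im,uv[:,0],uv[:,1],cv2.INTER_CUBIC).ravel() if False else cv2.remap(im,uv[:,:1],uv[:,1:],cv2.INTER_CUBIC).ravel())
    return np.array(out)
E
python3 - <<'E'
from rib import *
top=np.array([-.0796,.0607,.1618]); base=top-.034*n
c=load("s9")
uvt=proj(c,np.array([U(top+.0195*(np.cos(p)*e1+np.sin(p)*e2)) for p in np.linspace(0,6.28,40)]))
uvr=proj(c,np.array([U(base+.004*n+.027*(np.cos(p)*e1+np.sin(p)*e2)) for p in np.linspace(0,6.28,40)]))
S=16; b=cv2.resize(c["image"][185:215,225:260],None,fx=S,fy=S,interpolation=2); b=np.clip(cv2.cvtColor(b,4).astype(float)*1.8,0,255).astype(np.uint8).copy()
for uv,col in((uvt,(0,255,0)),(uvr,(0,0,255))):
    for u in uv: cv2.circle(b,tuple(int(q) for q in (u-[225,185]+.5)*S),2,col,-1)
cv2.imwrite("pics/kc.png",b)
# direct visible phis
E
```

```text
(no output)
```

View pics/kc.png

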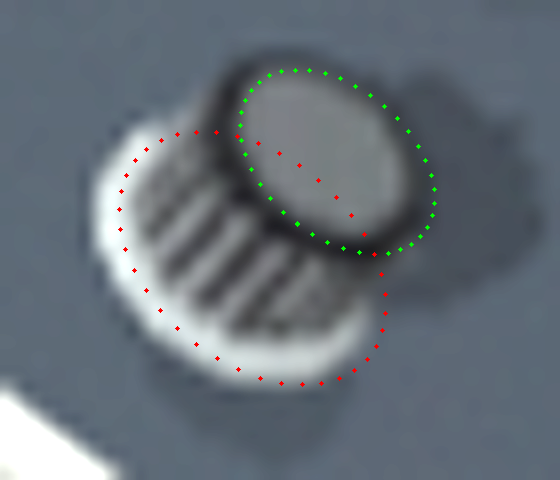

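```bash
sed -i 's/uv=proj(c,P).astype/uv=(proj(c,P)+[-1.2,-.3]).astype/' rib.py; cat >> rib.py <<'E'
top=np.array([-.0796,.0607,.1618]); base=top-.034*n
ph=np.radians(np.arange(-120,121,4))
def show(name,lo,hi):
    p=np.radians(np.arange(lo,hi,2.)); q=prof(name,base,p).mean(0); return q
E
python3 - <<'E'
from rib import *
for nm in ("side0","s9"):
    q=prof(nm,base,np.radians(np.arange(0,360,5.))).mean(0); print(nm,q.round(0).astype(int).tolist())
E
```

```text
side0 [46, 64, 76, 59, 44, 51, 60, 59, 57, 61, 63, 61, 58, 56, 55, 56, 55, 53, 50, 46, 42, 38, 33, 27, 24, 26, 34, 47, 58, 63, 64, 65, 66, 66, 67, 67, 67, 67, 67, 66, 65, 62, 56, 47, 36, 30, 32, 42, 53, 65, 73, 79, 84, 88, 90, 89, 87, 80, 72, 67, 68, 70, 65, 55, 61, 78, 77, 55, 49, 73, 81, 59]
s9 [50, 68, 81, 63, 47, 54, 64, 62, 60, 64, 67, 65, 61, 59, 59, 59, 59, 57, 53, 48, 45, 40, 35, 28, 25, 28, 36, 49, 61, 67, 69, 70, 70, 71, 71, 70, 71, 71, 71, 71, 69, 66, 59, 50, 39, 32, 34, 45, 57, 68, 77, 84, 89, 92, 95, 94, 91, 85, 77, 71, 72, 74, 69, 59, 65, 83, 81, 58, 52, 77, 86, 63]
```

```bash
python3 - <<'E'
from rib import *
p=np.arange(-60,44,4.); print(p.astype(int).tolist())
for nm in ("s9","s13","a0","a1","a2","a3","a4"):
    q=prof(nm,base,np.radians(p)).mean(0); print(nm,q.round(0).astype(int).tolist())
E
```

```text
[-60, -56, -52, -48, -44, -40, -36, -32, -28, -24, -20, -16, -12, -8, -4, 0, 4, 8, 12, 16, 20, 24, 28, 32, 36, 40]
s9 [72, 74, 73, 65, 58, 65, 80, 85, 73, 55, 52, 72, 88, 79, 58, 50, 63, 79, 76, 58, 47, 51, 61, 64, 61, 60]
s13 [16, 17, 17, 17, 17, 17, 18, 17, 17, 16, 16, 16, 16, 16, 15, 15, 23, 39, 46, 39, 35, 45, 59, 64, 61, 58]
a0 [28, 30, 31, 31, 29, 26, 23, 21, 19, 17, 16, 16, 16, 18, 21, 22, 22, 25, 26, 26, 29, 36, 44, 48, 48, 49]
a1 [36, 42, 47, 49, 47, 41, 35, 31, 33, 34, 28, 22, 18, 18, 23, 27, 28, 29, 30, 30, 30, 29, 29, 31, 36, 38]
a2 [47, 53, 62, 72, 76, 69, 56, 49, 51, 54, 50, 41, 32, 25, 23, 23, 24, 25, 29, 33, 32, 31, 32, 35, 38, 39]
a3 [57, 58, 59, 66, 77, 85, 79, 62, 51, 57, 68, 69, 54, 37, 28, 28, 29, 27, 26, 30, 36, 39, 37, 33, 33, 34]
a4 [58, 64, 63, 60, 60, 69, 82, 82, 67, 51, 53, 71, 80, 69, 52, 41, 40, 38, 33, 28, 30, 36, 39, 40, 39, 40]
```

>>> move_arm(commands=[[-0.3,0,0,0,0],[-0.3,0,0,0,0],[-0.3,0,0,0,7],[-0.3,0,0,0,14],[-0.3,0,0,0,21],[-0.3,0,0,0,28],[-0.3,0,0,0,28]], newtons=12)

```text
time: 18.12
position: [0.6317, 0.0102, 0.1693]
tool_rot: [0.142, 0.692, -0.141, 0.693]
ft_force: [-0.8, -0.5, 0.9]
grip_width: 0.0562
```

>>> move_arm(commands=[[1,0,0,0,0],[1,0,0,0,0],[1,0,0,0,0],[1,0,0,0,0],[1,0,0,0,-7],[1,0,0,0,-14]])

```text
time: 18.62
position: [0.6304, 0.0089, 0.1694]
tool_rot: [0.053, 0.706, -0.054, 0.705]
ft_force: [-1.7, -3.2, 2.3]
grip_width: 0.0433
```

```bash
cat >> rib.py <<'E'
def chk(nm):
    o,A,y=st(); print(inv(o["position"]).round(4)); c=robot.camera("side"); save(c,nm)
    p=np.arange(-60,44,4.); print(p.astype(int).tolist()); print(prof(nm,base,np.radians(p)).mean(0).round(0).astype(int).tolist())
E
python3 -c "
from rib import *
chk('b1')"
```

```text
t 18.62 pos [0.6304 0.0089 0.1694] yaw 81.4 q [-0.16  0.63  1.49 -0.    1.03 -1.58] F [-1.7 -3.2  2.3] M [-0.644  0.173 -0.227] w 0.0433
[-0.0725  0.0595  0.1694]
[-60, -56, -52, -48, -44, -40, -36, -32, -28, -24, -20, -16, -12, -8, -4, 0, 4, 8, 12, 16, 20, 24, 28, 32, 36, 40]
[48, 53, 62, 72, 75, 69, 55, 43, 44, 50, 48, 40, 32, 25, 23, 23, 24, 25, 29, 34, 33, 31, 32, 34, 37, 38]
```

>>> move_arm(commands=[[1,0,0,0,-7],[1,0,0,0,-15]])

```text
time: 18.83
position: [0.6304, 0.0081, 0.1696]
tool_rot: [-0.034, 0.707, 0.032, 0.706]
ft_force: [-3.7, -4.7, 4.0]
grip_width: 0.0451
```

```bash
python3 -c "
from rib import *
chk('b2')"
```

```text
t 18.83 pos [0.6304 0.0081 0.1696] yaw 95.4 q [-0.16  0.63  1.49 -0.    1.03 -1.83] F [-3.7 -4.7  4. ] M [-1.269  0.371 -0.379] w 0.0451
[-0.0724  0.0588  0.1696]
[-60, -56, -52, -48, -44, -40, -36, -32, -28, -24, -20, -16, -12, -8, -4, 0, 4, 8, 12, 16, 20, 24, 28, 32, 36, 40]
[60, 64, 61, 55, 55, 66, 80, 80, 65, 50, 55, 72, 79, 66, 46, 38, 39, 39, 34, 29, 33, 40, 43, 40, 38, 40]
```

>>> move_arm(commands=[[-0.3,0,0,0,0],[-0.3,0,0,0,0],[-0.3,0,0,0,7],[-0.3,0,0,0,14],[-0.3,0,0,0,21],[-0.3,0,0,0,29],[-0.3,0,0,0,29]])

```text
time: 19.47
position: [0.6314, 0.0105, 0.169]
tool_rot: [0.148, 0.691, -0.147, 0.692]
ft_force: [-0.5, -0.8, 0.4]
grip_width: 0.0564
```

>>> move_arm(commands=[[1,0,0,0,0],[1,0,0,0,0],[1,0,0,0,0],[1,0,0,0,0],[1,0,0,0,-7],[1,0,0,0,-14]])

```text
time: 19.97
position: [0.6288, 0.0093, 0.1688]
tool_rot: [0.058, 0.707, -0.059, 0.703]
ft_force: [-5.1, -2.5, 1.1]
grip_width: 0.0433
```

```bash
python3 -c "
from rib import *
chk('c1')"
```

```text
t 19.97 pos [0.6288 0.0093 0.1688] yaw 80.52 q [-0.16  0.63  1.49 -0.    1.03 -1.57] F [-5.1 -2.5  1.1] M [-0.422  0.692 -0.317] w 0.0433
[-0.0741  0.0597  0.1688]
[-60, -56, -52, -48, -44, -40, -36, -32, -28, -24, -20, -16, -12, -8, -4, 0, 4, 8, 12, 16, 20, 24, 28, 32, 36, 40]
[53, 60, 61, 56, 53, 60, 74, 79, 70, 52, 39, 38, 40, 38, 32, 27, 27, 29, 31, 30, 30, 31, 32, 31, 32, 33]
```

>>> move_arm(commands=[[1,0,0,0,-7],[1,0,0,0,-15]])

```text
time: 20.18
position: [0.6289, 0.0082, 0.1686]
tool_rot: [-0.029, 0.709, 0.028, 0.705]
ft_force: [-4.2, -4.6, 1.4]
grip_width: 0.0446
```

```bash
python3 -c "
from rib import *
chk('c2')"
```

```text
t 20.18 pos [0.6289 0.0082 0.1686] yaw 94.58 q [-0.16  0.63  1.49 -0.    1.03 -1.81] F [-4.2 -4.6  1.4] M [-1.038  0.837 -0.498] w 0.0446
[-0.0739  0.0586  0.1686]
[-60, -56, -52, -48, -44, -40, -36, -32, -28, -24, -20, -16, -12, -8, -4, 0, 4, 8, 12, 16, 20, 24, 28, 32, 36, 40]
[60, 65, 64, 57, 53, 64, 82, 87, 74, 56, 54, 73, 88, 79, 58, 44, 45, 49, 44, 35, 30, 29, 29, 29, 31, 34]
```

>>> move_arm(commands=[[-0.3,0,0,0,0],[-0.3,0,0,0,0],[-0.3,0,0,0,7],[-0.3,0,0,0,14],[-0.3,0,0,0,21],[-0.3,0,0,0,28],[-0.3,0,0,0,28]], newtons=18)

```text
time: 20.82
position: [0.6317, 0.0099, 0.1695]
tool_rot: [0.146, 0.691, -0.145, 0.692]
ft_force: [-0.1, 0.0, -0.2]
grip_width: 0.0563
```

>>> move_arm(commands=[[1,0,0,0,0],[1,0,0,0,0],[1,0,0,0,0],[1,0,0,0,0],[1,0,0,0,-7],[1,0,0,0,-14]])

```text
time: 21.32
position: [0.6288, 0.0092, 0.169]
tool_rot: [0.057, 0.707, -0.058, 0.703]
ft_force: [-6.2, -4.0, 2.1]
grip_width: 0.0436
```

```bash
python3 -c "
from rib import *
chk('d1')"
```

```text
t 21.32 pos [0.6288 0.0092 0.169 ] yaw 80.66 q [-0.16  0.63  1.49 -0.    1.03 -1.57] F [-6.2 -4.   2.1] M [-0.387  0.867 -0.518] w 0.0436
[-0.074   0.0596  0.169 ]
[-60, -56, -52, -48, -44, -40, -36, -32, -28, -24, -20, -16, -12, -8, -4, 0, 4, 8, 12, 16, 20, 24, 28, 32, 36, 40]
[56, 63, 63, 58, 53, 60, 74, 78, 69, 53, 42, 42, 43, 38, 32, 30, 31, 32, 31, 29, 32, 36, 36, 34, 33, 33]
```

>>> move_arm(commands=[[1,0,0,0,-7],[1,0,0,0,-14]])

```text
time: 21.53
position: [0.6294, 0.0081, 0.1688]
tool_rot: [-0.029, 0.708, 0.028, 0.705]
ft_force: [-2.3, -6.2, 0.8]
grip_width: 0.0447
```

```bash
python3 -c "
from rib import *
chk('d2')"
```

```text
t 21.53 pos [0.6294 0.0081 0.1688] yaw 94.57 q [-0.16  0.63  1.49 -0.    1.03 -1.81] F [-2.3 -6.2  0.8] M [-1.093  0.477 -0.727] w 0.0447
[-0.0734  0.0586  0.1688]
[-60, -56, -52, -48, -44, -40, -36, -32, -28, -24, -20, -16, -12, -8, -4, 0, 4, 8, 12, 16, 20, 24, 28, 32, 36, 40]
[60, 65, 64, 57, 54, 63, 81, 87, 75, 56, 54, 73, 88, 80, 58, 44, 42, 44, 40, 33, 29, 29, 30, 30, 31, 36]
```

>>> move_arm(commands=[[-0.3,0,0,0,0],[-0.3,0,0,0,0],[-0.3,0,0,0,-2],[1,0,0,0,-2],[1,0,0,0,-2],[1,0,0,0,-2],[1,0,0,0,-2]], newtons=12)

```text
time: 22.17
position: [0.6318, 0.0084, 0.1694]
tool_rot: [-0.04, 0.705, 0.038, 0.707]
ft_force: [-0.2, -4.7, -0.2]
grip_width: 0.0455
```

```bash
python3 -c "
from rib import *
chk('e0')"
```

```text
t 22.17 pos [0.6318 0.0084 0.1694] yaw 96.33 q [-0.16  0.63  1.49 -0.    1.03 -1.84] F [-0.2 -4.7 -0.2] M [-0.754 -0.289 -0.081] w 0.0455
[-0.071   0.0592  0.1694]
[-60, -56, -52, -48, -44, -40, -36, -32, -28, -24, -20, -16, -12, -8, -4, 0, 4, 8, 12, 16, 20, 24, 28, 32, 36, 40]
[63, 69, 67, 59, 54, 63, 81, 87, 75, 56, 53, 71, 85, 77, 56, 39, 32, 30, 28, 28, 31, 35, 35, 32, 32, 35]
```

>>> move_arm(commands=[[1,0,0,0,7],[1,0,0,0,14]])

```text
time: 22.38
position: [0.6317, 0.0089, 0.1694]
tool_rot: [0.049, 0.705, -0.049, 0.706]
ft_force: [1.3, -4.0, -0.6]
grip_width: 0.0439
```

```bash
python3 -c "
from rib import *
chk('e1')"
```

```text
t 22.38 pos [0.6317 0.0089 0.1694] yaw 82.03 q [-0.16  0.63  1.49 -0.    1.03 -1.59] F [ 1.3 -4.  -0.6] M [-0.399 -0.336  0.147] w 0.0439
[-0.0711  0.0597  0.1694]
[-60, -56, -52, -48, -44, -40, -36, -32, -28, -24, -20, -16, -12, -8, -4, 0, 4, 8, 12, 16, 20, 24, 28, 32, 36, 40]
[49, 46, 45, 49, 55, 58, 52, 41, 33, 32, 33, 32, 28, 23, 22, 24, 25, 26, 30, 35, 39, 40, 38, 39, 43, 46]
```

>>> move_arm(commands=[[1,0,0,0,7],[1,0,0,0,15]])

```text
time: 22.6
position: [0.6316, 0.0095, 0.1695]
tool_rot: [0.135, 0.694, -0.135, 0.695]
ft_force: [0.7, -3.1, 1.5]
grip_width: 0.0453
```

```bash
python3 -c "
from rib import *
chk('e2')"
```

```text
t 22.6 pos [0.6316 0.0095 0.1695] yaw 68.03 q [-0.16  0.63  1.49  0.    1.03 -1.35] F [ 0.7 -3.1  1.5] M [ 0.099 -0.404  0.345] w 0.0453
[-0.0713  0.0603  0.1695]
[-60, -56, -52, -48, -44, -40, -36, -32, -28, -24, -20, -16, -12, -8, -4, 0, 4, 8, 12, 16, 20, 24, 28, 32, 36, 40]
[28, 28, 28, 28, 28, 27, 24, 20, 18, 16, 15, 17, 18, 18, 21, 25, 27, 28, 28, 25, 27, 34, 43, 47, 48, 50]
```

>>> move_arm(commands=[[-0.3,0,0,0,0],[-0.3,0,0,0,0],[-0.3,0,0,0,-7],[-0.3,0,0,0,-14],[-0.3,0,0,0,-21],[-0.3,0,0,0,-29],[-0.3,0,0,0,-29]], newtons=12)

```text
time: 23.23
position: [0.6305, 0.0105, 0.1692]
tool_rot: [-0.046, 0.706, 0.047, 0.705]
ft_force: [0.6, -0.1, -0.7]
grip_width: 0.0565
```

>>> move_arm(commands=[[1,0,0,0,0],[1,0,0,0,0],[1,0,0,0,0],[1,0,0,0,0],[1,0,0,0,7],[1,0,0,0,14]])

```text
time: 23.73
position: [0.6312, 0.0089, 0.1692]
tool_rot: [0.044, 0.706, -0.044, 0.706]
ft_force: [0.5, -3.7, -1.1]
grip_width: 0.0435
```

```bash
python3 -c "
from rib import *
chk('f1')"
```

```text
t 23.73 pos [0.6312 0.0089 0.1692] yaw 82.85 q [-0.16  0.63  1.49 -0.    1.03 -1.61] F [ 0.5 -3.7 -1.1] M [-0.218 -0.243  0.179] w 0.0435
[-0.0717  0.0597  0.1692]
[-60, -56, -52, -48, -44, -40, -36, -32, -28, -24, -20, -16, -12, -8, -4, 0, 4, 8, 12, 16, 20, 24, 28, 32, 36, 40]
[53, 53, 53, 57, 63, 66, 59, 47, 39, 39, 40, 39, 34, 27, 23, 23, 24, 25, 27, 31, 36, 39, 38, 38, 41, 42]
```

>>> move_arm(commands=[[1,0,0,0,7]])

```text
time: 23.87
position: [0.6312, 0.0092, 0.1692]
tool_rot: [0.085, 0.702, -0.085, 0.702]
ft_force: [0.8, -3.1, -0.4]
grip_width: 0.0442
```

```bash
python3 -c "
from rib import *
chk('f2')"
```

```text
t 23.87 pos [0.6312 0.0092 0.1692] yaw 76.19 q [-0.16  0.63  1.49  0.    1.03 -1.49] F [ 0.8 -3.1 -0.4] M [ 0.072 -0.3    0.295] w 0.0442
[-0.0717  0.06    0.1692]
[-60, -56, -52, -48, -44, -40, -36, -32, -28, -24, -20, -16, -12, -8, -4, 0, 4, 8, 12, 16, 20, 24, 28, 32, 36, 40]
[39, 42, 47, 51, 52, 49, 41, 33, 29, 28, 26, 22, 18, 17, 21, 24, 24, 25, 31, 34, 32, 30, 30, 33, 38, 43]
```

>>> move_arm(commands=[[1,0,0,0,7],[1,0,0,0,8]])

```text
time: 24.08
position: [0.6311, 0.0097, 0.1693]
tool_rot: [0.134, 0.694, -0.133, 0.694]
ft_force: [1.3, -2.9, -0.2]
grip_width: 0.0452
```

```bash
python3 -c "
from rib import *
chk('f3')
L=[]
for i in ('a0','e2','f2','f3'):
    b=load(i)['image'][190:212,226:256]; L.append(np.clip(cv2.cvtColor(cv2.resize(b,(400,293),interpolation=2),4).astype(float)*2.2,0,255))
cv2.imwrite('pics/kd.png',np.vstack([np.hstack(L[:2]),np.hstack(L[2:])]).astype(np.uint8))
"
```

```text
t 24.08 pos [0.6311 0.0097 0.1693] yaw 68.24 q [-0.16  0.63  1.49  0.    1.03 -1.35] F [ 1.3 -2.9 -0.2] M [ 0.138 -0.341  0.37 ] w 0.0452
[-0.0718  0.0604  0.1693]
[-60, -56, -52, -48, -44, -40, -36, -32, -28, -24, -20, -16, -12, -8, -4, 0, 4, 8, 12, 16, 20, 24, 28, 32, 36, 40]
[28, 31, 32, 32, 31, 29, 26, 23, 19, 16, 16, 17, 18, 18, 19, 21, 25, 28, 29, 26, 27, 33, 43, 50, 50, 47]
```

View pics/kd.png

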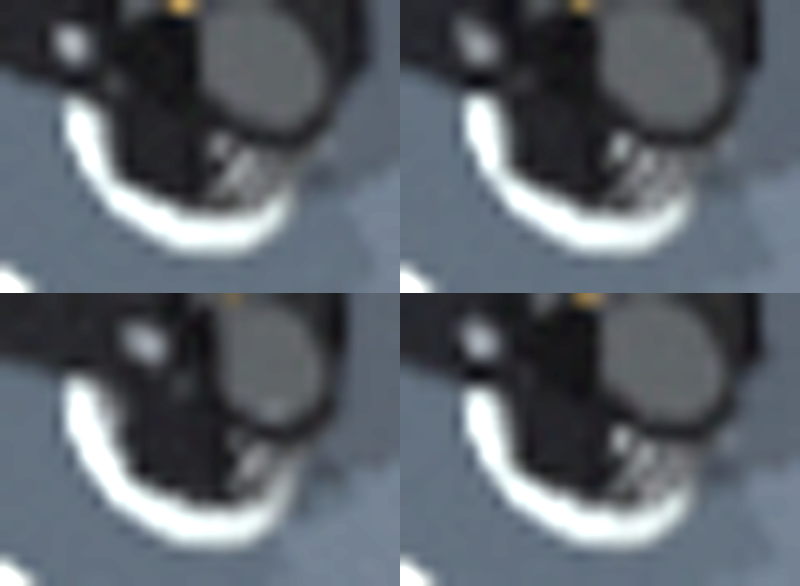

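>>> move_arm(commands=[[-0.3,0,0,0,0],[-0.3,0,0,0,0],[-0.3,0,0,0,-7],[-0.3,0,0,0,-14],[-0.3,0,0,0,-21],[-0.3,0,0,0,-29],[-0.3,0,0,0,-29]])

```text
time: 24.72
position: [0.6308, 0.0102, 0.1693]
tool_rot: [-0.046, 0.706, 0.046, 0.705]
ft_force: [-0.1, -0.6, -0.2]
grip_width: 0.0569
```

>>> move_arm(commands=[[1,0,0,0,0],[1,0,0,0,0],[1,0,0,0,0],[1,0,0,0,0],[1,0,0,0,7],[1,0,0,0,14]])

```text
time: 25.22
position: [0.6312, 0.0089, 0.1693]
tool_rot: [0.044, 0.706, -0.044, 0.706]
ft_force: [0.6, -3.1, -0.1]
grip_width: 0.0436
```

```bash
python3 -c "
from rib import *
chk('g1')"
```

```text
t 25.22 pos [0.6312 0.0089 0.1693] yaw 82.84 q [-0.16  0.63  1.49 -0.    1.03 -1.61] F [ 0.6 -3.1 -0.1] M [-0.189 -0.249  0.178] w 0.0436
[-0.0716  0.0597  0.1693]
[-60, -56, -52, -48, -44, -40, -36, -32, -28, -24, -20, -16, -12, -8, -4, 0, 4, 8, 12, 16, 20, 24, 28, 32, 36, 40]
[53, 53, 53, 57, 63, 66, 58, 46, 38, 39, 40, 40, 34, 26, 22, 23, 24, 24, 28, 34, 39, 40, 38, 38, 41, 44]
```

>>> move_arm(commands=[[1,0,0,0,7]])

```text
time: 25.35
position: [0.6313, 0.0092, 0.1692]
tool_rot: [0.085, 0.702, -0.085, 0.702]
ft_force: [0.7, -3.0, -1.1]
grip_width: 0.0437
```

```bash
python3 -c "
from rib import *
chk('g2')"
```

```text
t 25.35 pos [0.6313 0.0092 0.1692] yaw 76.19 q [-0.16  0.63  1.49 -0.    1.03 -1.49] F [ 0.7 -3.  -1.1] M [ 0.015 -0.3    0.283] w 0.0437
[-0.0716  0.06    0.1692]
[-60, -56, -52, -48, -44, -40, -36, -32, -28, -24, -20, -16, -12, -8, -4, 0, 4, 8, 12, 16, 20, 24, 28, 32, 36, 40]
[39, 43, 48, 52, 52, 47, 38, 30, 27, 28, 26, 21, 17, 18, 21, 23, 24, 26, 32, 35, 34, 32, 31, 34, 39, 44]
```

>>> move_arm(commands=[[1,0,0,0,7],[1,0,0,0,8]])

```text
time: 25.57
position: [0.6312, 0.0096, 0.1693]
tool_rot: [0.134, 0.694, -0.133, 0.695]
ft_force: [-0.0, -2.9, -0.7]
grip_width: 0.0451
```

```bash
python3 -c "
from rib import *
chk('g3')"
```

```text
t 25.57 pos [0.6312 0.0096 0.1693] yaw 68.24 q [-0.16  0.63  1.49  0.    1.03 -1.35] F [-0.  -2.9 -0.7] M [ 0.157 -0.357  0.315] w 0.0451
[-0.0717  0.0603  0.1693]
[-60, -56, -52, -48, -44, -40, -36, -32, -28, -24, -20, -16, -12, -8, -4, 0, 4, 8, 12, 16, 20, 24, 28, 32, 36, 40]
[27, 30, 31, 31, 29, 27, 23, 21, 19, 17, 16, 17, 16, 17, 20, 22, 23, 26, 28, 26, 27, 33, 42, 47, 48, 48]
```

>>> move_arm(commands=[[-0.3,0,0,0,0],[-0.3,0,0,0,0],[-0.3,0,0,0,-7],[-0.3,0,0,0,-14],[-0.3,0,0,0,-21],[-0.3,0,0,0,-29],[-0.3,0,0,0,-29]])

```text
time: 26.2
position: [0.6307, 0.0102, 0.1692]
tool_rot: [-0.046, 0.706, 0.046, 0.705]
ft_force: [0.9, 0.2, -0.1]
grip_width: 0.0567
```

>>> move_arm(commands=[[1,0,0,0,0],[1,0,0,0,0],[1,0,0,0,0],[1,0,0,0,0],[1,0,0,0,7],[1,0,0,0,14]])

```text
time: 26.7
position: [0.6312, 0.0089, 0.1693]
tool_rot: [0.044, 0.706, -0.044, 0.706]
ft_force: [1.0, -3.0, -1.6]
grip_width: 0.0435
```

```bash
python3 -c "
from rib import *
chk('i1')"
```

```text
t 26.7 pos [0.6312 0.0089 0.1693] yaw 82.84 q [-0.16  0.63  1.49 -0.    1.03 -1.61] F [ 1.  -3.  -1.6] M [-0.205 -0.242  0.186] w 0.0435
[-0.0717  0.0597  0.1693]
[-60, -56, -52, -48, -44, -40, -36, -32, -28, -24, -20, -16, -12, -8, -4, 0, 4, 8, 12, 16, 20, 24, 28, 32, 36, 40]
[52, 53, 53, 57, 63, 66, 59, 47, 39, 38, 37, 34, 30, 25, 23, 24, 24, 24, 27, 33, 39, 40, 38, 38, 42, 44]
```

>>> move_arm(commands=[[1,0,0,0,7]])

```text
time: 26.83
position: [0.6313, 0.0092, 0.1692]
tool_rot: [0.085, 0.702, -0.085, 0.702]
ft_force: [1.1, -2.4, -0.4]
grip_width: 0.0437
```

```bash
python3 -c "
from rib import *
chk('i2')"
```

```text
t 26.83 pos [0.6313 0.0092 0.1692] yaw 76.19 q [-0.16  0.63  1.49 -0.    1.03 -1.49] F [ 1.1 -2.4 -0.4] M [ 0.105 -0.387  0.396] w 0.0437
[-0.0716  0.06    0.1692]
[-60, -56, -52, -48, -44, -40, -36, -32, -28, -24, -20, -16, -12, -8, -4, 0, 4, 8, 12, 16, 20, 24, 28, 32, 36, 40]
[39, 44, 49, 53, 54, 51, 42, 34, 29, 28, 25, 22, 18, 18, 21, 24, 25, 26, 31, 33, 32, 31, 31, 34, 39, 44]
```

>>> move_arm(commands=[[1,0,0,0,7],[1,0,0,0,8]])

```text
time: 27.05
position: [0.6311, 0.0096, 0.1694]
tool_rot: [0.134, 0.694, -0.133, 0.694]
ft_force: [-0.3, -1.4, 0.1]
grip_width: 0.0449
```

```bash
python3 -c "
from rib import *
chk('i3')"
```

```text
t 27.05 pos [0.6311 0.0096 0.1694] yaw 68.24 q [-0.16  0.63  1.49  0.    1.03 -1.35] F [-0.3 -1.4  0.1] M [ 0.097 -0.269  0.336] w 0.0449
[-0.0718  0.0603  0.1694]
[-60, -56, -52, -48, -44, -40, -36, -32, -28, -24, -20, -16, -12, -8, -4, 0, 4, 8, 12, 16, 20, 24, 28, 32, 36, 40]
[28, 30, 31, 30, 29, 28, 26, 22, 19, 17, 16, 17, 18, 18, 21, 25, 27, 28, 28, 26, 26, 33, 43, 50, 51, 52]
```

>>> move_arm(commands=[[-0.4,0,0,0,0],[-0.4,0,0,0,0],[-0.4,0,0,0,0],[-0.4,-15,0,0,0],[-0.4,-55,0,0,0],[1,-75,0,0,-7],[1,-75,0,0,-14],[1,-75,0,0,-14]])

```text
time: 27.77
position: [0.6319, 0.0098, 0.2464]
tool_rot: [0.047, 0.704, -0.047, 0.707]
ft_force: [-1.1, 0.5, 0.0]
grip_width: 0.0483
```

```bash
python3 -c "
from rib import *
chk('j0')
go(U([-.0806-.0115,-.0627,.178+.022]),82.1)"
```

```text
t 27.77 pos [0.6319 0.0098 0.2464] yaw 82.4 q [-0.16  0.54  1.42  0.    1.18 -1.6 ] F [-1.1  0.5  0. ] M [ 0.1   -0.179  0.043] w 0.0483
[-0.0711  0.0607  0.2464]
[-60, -56, -52, -48, -44, -40, -36, -32, -28, -24, -20, -16, -12, -8, -4, 0, 4, 8, 12, 16, 20, 24, 28, 32, 36, 40]
[74, 76, 73, 66, 61, 68, 82, 85, 72, 55, 53, 72, 87, 78, 57, 49, 64, 79, 74, 55, 48, 57, 68, 69, 64, 62]
t 27.82 pos [0.6309 0.01   0.2448] yaw 82.12 q [-0.16  0.54  1.42  0.    1.18 -1.59] F [ 0.3  0.  -0.3] M [ 0.102 -0.127 -0.049] w 0.0444
DELTA [  44.8 -123.4  -20. ] turn 0.0 rows 3.2 0.0
```

>>> move_arm(commands=[[1,0,-40,-10,0],[1,0,-80,-20,0],[1,0,-123,-20,0],[1,0,-123,-20,0],[1,0,-123,-20,0],[1,25,-123,-20,0],[1,38,-123,-20,0],[1,38,-123,-20,0]])

```text
time: 28.48
position: [0.592, -0.1073, 0.2024]
tool_rot: [0.049, 0.708, -0.047, 0.703]
ft_force: [-1.3, 0.7, -0.4]
grip_width: 0.0013
```

```bash
python3 -c "
from rib import *
o,A,y=st(); print(inv(o['position']))
c=robot.camera('side'); save(c,'k0')
b=c['image'][140:215,210:310]; cv2.imwrite('pics/k0z.png',cv2.cvtColor(cv2.resize(b,(800,600),interpolation=2),4))
c=robot.camera('wrist'); save(c,'k0w'); print(proj(c,[U([-.0711,-.0627,.1532])],o))
"
```

```text
t 28.48 pos [ 0.592  -0.1073  0.2024] yaw 82.16 q [-0.37  0.55  1.53  0.    1.07 -1.8 ] F [-1.3  0.7 -0.4] M [ 0.07  -0.154 -0.018] w 0.0013
[-0.09450763 -0.06086461  0.20244516]
[[275.6636801  276.09037135]]
```

View pics/k0z.png

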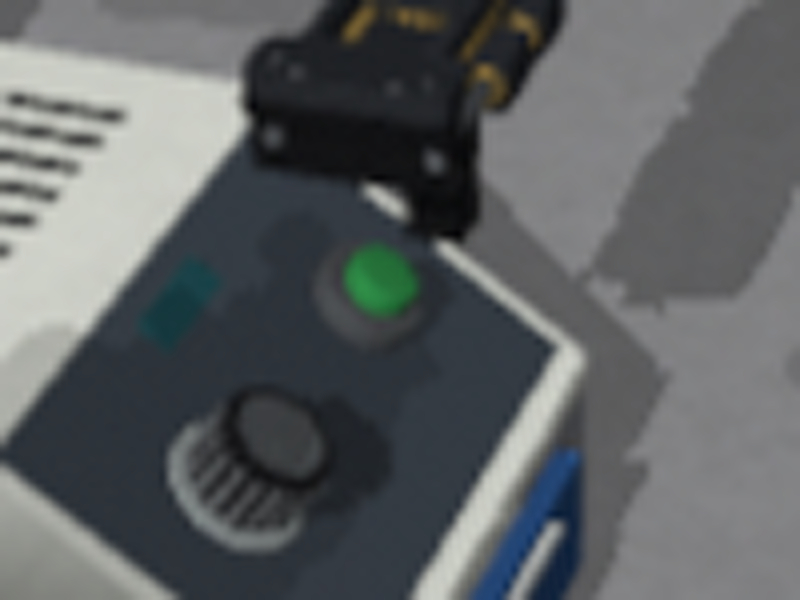

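View pics/k0w.png

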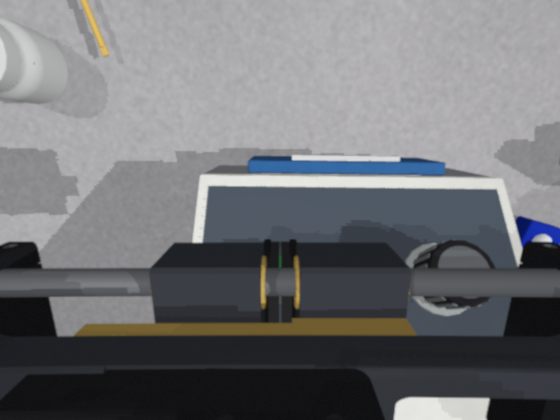

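>>> move_arm(commands=[[1,7,-1.8,2,0],[1,14,-1.8,7,0],[1,21,-1.8,11.6,0],[1,21,-1.8,11.6,0],[1,22.6,-1.8,12.7,0],[1,24.2,-1.8,13.9,0],[1,24.2,-1.8,13.9,0]])

```text
time: 29.17
position: [0.6082, -0.1133, 0.1819]
tool_rot: [0.048, 0.705, -0.048, 0.705]
ft_force: [-0.3, -0.5, -0.6]
grip_width: 0.0007
```

```bash
python3 -c "
from rib import *
o,A,y=st(); print(inv(o['position']))"
```

```text
t 29.17 pos [ 0.6082 -0.1133  0.1819] yaw 82.2 q [-0.36  0.6   1.51  0.    1.03 -1.8 ] F [-0.3 -0.5 -0.6] M [ 0.102 -0.111  0.01 ] w 0.0007
[-0.07768701 -0.06457755  0.1819047 ]
```

>>> move_arm(commands=[[1,1.6,0,1.1,0],[1,3.2,0,2.3,0],[1,3.2,0,2.3,0]])

```text
time: 29.42
position: [0.6104, -0.1136, 0.179]
tool_rot: [0.048, 0.705, -0.048, 0.705]
ft_force: [-1.2, -0.5, 2.2]
grip_width: 0.0005
```

```bash
python3 -c "
from rib import *
o,A,y=st(); print(inv(o['position']))"
```

```text
t 29.42 pos [ 0.6104 -0.1136  0.179 ] yaw 82.2 q [-0.36  0.6   1.51 -0.    1.03 -1.8 ] F [-1.2 -0.5  2.2] M [ 0.086  0.033 -0.   ] w 0.0005
[-0.07550128 -0.06458426  0.17900697]
```

>>> move_arm(commands=[[1,1.6,0,1.1,0],[1,3.2,0,2.3,0],[1,3.2,0,2.3,0]])

```text
time: 29.67
position: [0.6126, -0.114, 0.1758]
tool_rot: [0.048, 0.706, -0.048, 0.705]
ft_force: [-1.5, 0.4, 4.4]
grip_width: 0.0002
```

```bash
python3 -c "
from rib import *
o,A,y=st(); print(inv(o['position']))"
```

```text
t 29.67 pos [ 0.6126 -0.114   0.1758] yaw 82.2 q [-0.36  0.61  1.5  -0.    1.03 -1.8 ] F [-1.5  0.4  4.4] M [ 0.052  0.176 -0.042] w 0.0002
[-0.07324906 -0.06461098  0.17579334]
```

>>> move_arm(commands=[[1,1.6,0,1.1,0],[1,2.4,0,1.7,0],[1,2.4,0,1.7,0]])

```text
time: 29.92
position: [0.6134, -0.1141, 0.1747]
tool_rot: [0.048, 0.706, -0.048, 0.705]
ft_force: [-5.9, 1.4, 11.4]
grip_width: 0.0005
```

```bash
python3 -c "
from rib import *
o,A,y=st(); print(inv(o['position']))"
```

```text
t 29.92 pos [ 0.6134 -0.1141  0.1747] yaw 82.22 q [-0.36  0.61  1.5  -0.    1.03 -1.8 ] F [-5.9  1.4 11.4] M [ 0.17   0.775 -0.04 ] w 0.0005
[-0.07244845 -0.06462811  0.17469638]
```

>>> move_arm(commands=[[1,1.2,0,0.9,0],[1,1.2,0,0.9,0],[1,1.2,0,0.9,0]])

```text
time: 30.17
position: [0.6136, -0.1141, 0.1745]
tool_rot: [0.048, 0.707, -0.048, 0.704]
ft_force: [-8.2, 0.3, 16.8]
grip_width: 0.0006
```

```bash
python3 -c "
from rib import *
o,A,y=st(); print(inv(o['position']))
c=robot.camera('side'); save(c,'l0')
b=c['image'][140:215,210:310]; cv2.imwrite('pics/l0z.png',cv2.cvtColor(cv2.resize(b,(800,600),interpolation=2),4))"
```

```text
t 30.17 pos [ 0.6136 -0.1141  0.1745] yaw 82.23 q [-0.36  0.61  1.5  -0.    1.03 -1.8 ] F [-8.2  0.3 16.8] M [0.256 1.248 0.008] w 0.0006
[-0.07225931 -0.0646103   0.17446347]
```

View pics/l0z.png

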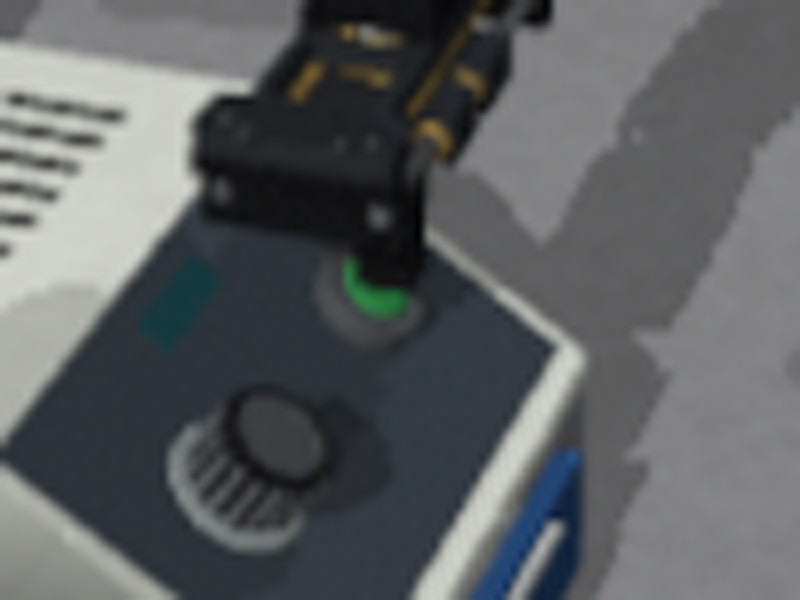

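>>> move_arm(commands=[[1,-16,0,-11,0],[1,-45,0,-30,0],[1,-70,0,-60,0],[1,-80,0,-95,0],[1,-80,0,-120,0],[1,-80,0,-120,0],[1,-80,0,-120,0]])

```text
time: 30.8
position: [0.4956, -0.0977, 0.2523]
tool_rot: [0.048, 0.705, -0.048, 0.706]
ft_force: [-0.5, 0.5, -0.5]
grip_width: 0.0007
```

```bash
python3 -c "
from rib import *
chk('m0')
c=load('m0'); b=c['image'][120:270,150:350]; cv2.imwrite('pics/m0z.png',cv2.cvtColor(cv2.resize(b,(800,600),interpolation=2),4))
c=robot.camera('top'); save(c,'m0t')"
```

```text
t 30.8 pos [ 0.4956 -0.0977  0.2523] yaw 82.17 q [-0.42  0.36  1.72  0.    1.06 -1.85] F [-0.5  0.5 -0.5] M [ 0.149 -0.19   0.015] w 0.0007
[-0.1914 -0.0645  0.2523]
[-60, -56, -52, -48, -44, -40, -36, -32, -28, -24, -20, -16, -12, -8, -4, 0, 4, 8, 12, 16, 20, 24, 28, 32, 36, 40]
[74, 75, 73, 66, 60, 67, 81, 84, 71, 54, 52, 71, 85, 76, 56, 49, 63, 78, 73, 55, 47, 56, 67, 68, 63, 60]
```

View pics/m0z.png

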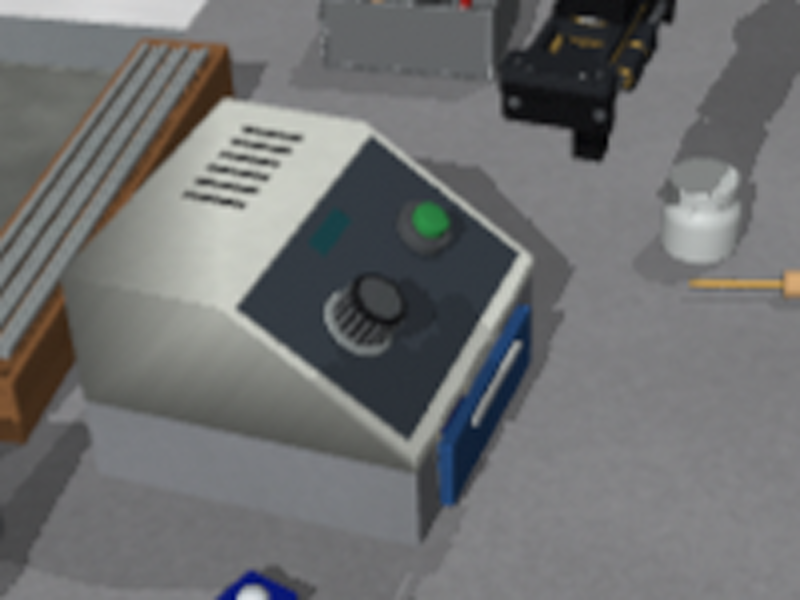

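View pics/m0t.png

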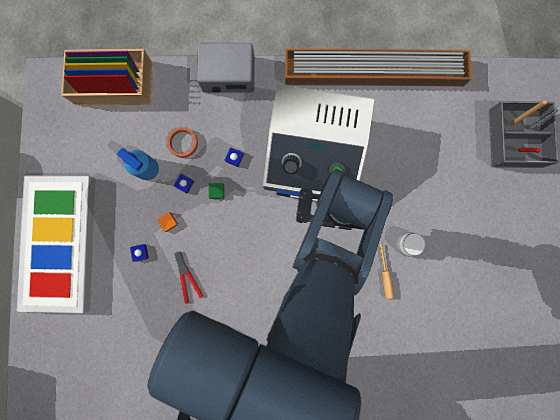

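```bash
python3 -c "
from h import *
a=load('s9')['image'][200:245,255:280].astype(int); b=load('m0')['image'][200:245,255:280].astype(int); print(np.abs(a-b).mean(), np.abs(a-b).max())
print(robot.hand_in())"
```

```text
6.573037037037037 30
the job is handed in; nothing more can be done
None
```

The job is done and handed in at about 31 s of the 72 s allowed; the hand-in reports no verdict.

- **Block:** I took the jewelled blue block nearest the base, at about (0.466, 0.241). It was laid jewel up, square and near the middle of the pad, which the wrist picture showed after I let go. My first lift came before the fingers had closed, so it picked up nothing. The block had not moved, and the second grasp held.
- **Drawer:** I pushed it until it stopped moving under about 16 N along the push (it needs about 2 N). The side picture puts its front where a shut drawer should be, about 142 mm in front of the unit's centre.
- **Drawer re-check not conclusive:** a last pixel comparison of the drawer area differed by 6.6 grey levels on average. That may be changed shadows, but I did not look into it.
- **Knob, back to the stop:** the tool can only turn about the vertical, so I turned the knob in one-click strokes and followed its ribs in the side camera. It took three strokes anticlockwise, though I did not track the ribs on the first. The next two strokes, with up to 18 N of grip, did not move it, so it was at the stop.
- **Knob, four clicks:** I then made four clockwise strokes, letting go after each. At mid-stroke the ribs had moved about 8°, and in the three strokes I also checked two thirds of the way, about 12°. The end of each stroke was partly hidden but looked like about 17–20°. After the last release the ribs sat at a click position. The count of four rests on this tracking, because the final setting cannot be seen.
- **Button:** I pressed it along its axis for about 6.5 mm until it stopped under about 18 N. It sprang back when I lifted off.

At the end the arm was clear of everything, and the other things looked unmoved in the last top picture, as far as the arm let it show.

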